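# Turn the laundry brush handle-down to dry

## Robot

A 6-joint arm with a two-finger parallel gripper is mounted at the origin on the work surface. World frame = base frame: x ahead of the robot, y to its left, z up, the work surface at z = 0. Lengths are in m, angles in rad, forces in N, time in s.
With the tool pointing down it reaches from about 0.375 to 0.925 m from the base axis. Payload 5.7 kg.
Tool frame: the origin (TCP) lies between the finger pads; the fingertips stand 8 mm ahead of it and the grasp point (between the pads) lies 11 mm behind it; z points along the fingers, x is the direction in which the jaws open and shut, and the axes are right-handed (so a half turn about z gives the same grasp; the last joint's range is limited). The gripper opens to 88 mm and grips with 3 to 60 N. Pads are 20 mm wide; open, the fingers measure 115 mm over their backs; the gripper's body (75 mm by 178 mm) begins 61 mm behind the grasp point.
Start: joints at [1, 0.359, 1.51, -0, 1.272, -0.115], TCP at [0.264, 0.539, 0.205] pointing down, gripper open.
Joint ranges: [-2.97, 2.97], [-1.01, 2.36], [0.21, 2.38], [-0.96, 4.11], [0.2, 2.71], [-2.98, 2.98]. Speed limits (rad/s): [2.39, 2.39, 3.14, 3.14, 3.14, 3.14].

## Interface

Orientations are given as a unit quaternion [w, x, y, z].
In Python, from plant import ctrl, imaging, nets gives the robot as it stands.
- The arm moves only by the tool apply_moves, never from a script. Its argument "increments" is text: rows parted by semicolons, each of 5 numbers parted by spaces: the shift along the tool's x, y, z in m, then the turn about the tool's z in degrees, then the closure in counts, from 0 (fully open) to 255 (shut). A call has 1 to 10 rows; each row shifts and turns the pose as measured when the row begins, along the tool's axes as they then stand; what a row does not reach is not made up. A row lasts 1/10 s, in which the tool goes at most 50 mm and 8.59 degrees, less where a joint would pass 70% of its speed; a pose out of reach is approached as far as the arm can. A call is refused whole if a number of a shift passes 0.05 or a number of a turn 8.59, either way. A call with a gripper value outside its range is refused whole. The fingers move at their own pace and stop on an object; "newtons" is the grip in N (left out, the last holds). Time passes only in rows, so rows that do not move let the fingers close. It gives the time, the measured TCP pose, the force and the opening at its end, in the units of the state.
- ctrl.observe(): the state, without advancing time (a new reading comes with each control period).
- imaging.camera(name): name is "scene" or "top"; returns the picture (384x512x3 uint8, red, green, blue); there is no depth.
- imaging.get_calibration(name): a dict with "fx", "fy", "cx", "cy" (pixels), "dist_coeffs" ([k1, k2, p1, p2, k3] as OpenCV has them; the pictures are not rectified), "world_from_camera" (4x4, takes a point from camera to world coordinates). Camera axes: x right, y down, z forward; pixel columns grow to the right and rows downward; lengths in m; the calibration is good to about 2 mm. A picture is of the moment at which its call begins. get_calibration takes no time and is no camera call.
- ctrl.close_job(): hands the job in, once; it reports no verdict.
Trained networks look in the newest picture that a camera, given by its name, has taken for a name from the list of things; names that differ only in an ending like _2 or _b are one class to them, and where a whole thing is asked for, a point or a joint stands for the part that bears it (a point fixed in the world has none). Each returns a list of dicts, best first, with "conf" (0 to 1); they miss things now and then, are a little off and sometimes report something else, mostly with a low value. They report only what shows in the picture. A call takes as long as a camera call. They do not tell look-alikes from the thing itself.
- nets.spot_in(camera, thing): "xyz" ([x, y, z] in m, in world coordinates, good to about 4 mm: the middle of the surface that is visible of it).
The state is a dict: "time_s": time; "q": joint angles; "qd": joint speeds; "tau": joint torques, N m; "position": TCP position; "eef_rot": TCP orientation; "wrist_force": force on the tool from outside, world axes, zero at the start; "moment": the same for the moment, N m; "width": finger opening in m.
Only numpy, scipy, OpenCV 4.12 (cv2) and the standard library are available. Lean on these libraries where they do the work, as an engineer would, in place of code of your own. Each camera call takes 0.05 s, during which the arm holds its last target.

## Task

The wooden laundry brush has been left standing bristles-down in its leaning crock, where it never dries. Pull it out, reverse it end for end (the low two-bar rest is there to lay it on while you change your grip) and put it back in the same crock handle-down, pushed fully home with the bristle head standing out at the top, then let go. Leave the scoop in its own crock and everything else on the ledge where it is.

Things in the scene. Friction and masses are not known exactly. Their poses are not given: they have to be found in the camera images.
- brush_mid (a point): Wooden laundry brush, loose, 195 long, about 90 g: flat handle 115 long, 22 wide, 12 thick, then flat head 80 long, 42 wide, 12 thick. The back is one flat plane. Point: half-way along, mid-width, 6 above the back plane. x runs along it from handle (ends at -97.5) to head (begins +17.5, ends +97.5), y across its width, z out of the bristle face. Centre of mass about x = +4.
- brush_handle_end (a point): Centre of the free end face of the brush's handle; axes as brush_mid. At the start the brush stands head-down in its crock, its back on the crock's lower (leaning-side) wall, bristles facing up, about 80 mm of the handle standing out.
- brush_head_end (a point): Centre of the end face of the brush's head, on the wood; axes as brush_mid. The head carries a stiff bristle pack on one face, 72 long, 36 wide, 18 tall (head and bristles 30 thick in all).
- brush_crock: White square ceramic pot holding the brush, fixed on a level wooden foot 150 x 96 x 8, leaning 30 degrees from vertical. Origin: centre of its outside bottom. Own z runs along its axis to the mouth; own x is square to that, towards the leaning (lower) side; y is level. Outside 54 (x) by 62 (y) by 118 (z), inside 46 by 54, inner floor at z = 4.
- brush_crock_mouth (a point): Centre of that pot's mouth, at z = 118 on its axis; axes as the pot.
- scoop_crock: A second, equal leaning pot on an equal foot beside the first; it holds the scoop. Axes as brush_crock. Fixed.
- scoop_mid (a point): Plastic scoop, loose, 195 long, bowl 70 by 46 by 30 at the top, handle 18 wide, standing handle-down in the second pot; to be left as it is. Point: half-way along its length; x runs from handle to bowl.
- rack_top (a point): Low wooden rest, fixed: two level bars 180 long, 14 wide, 12 thick, along own x, at own y = -28 and +28, tops 50 above the ledge, on two runners 18 wide, 100 long, 38 high at x = -80 and +80; open down to the ledge elsewhere. A brush laid across the bars (along own y, middle over the point) lies steady. Point: centre, level with the bar tops; z up.
- peg_crate: Slatted wooden crate of clothes pegs, 170 (x) by 160 (y) by 85 high, fixed. Origin: centre of its underside.
- jar: Empty glass jar with twist cap, 72 across, 120 high, loose. Origin: centre of its underside.
- dustpan: Aluminium dustpan lying flat, loose: pan 140 by 150, 45 high; its back wall at own x = 75, handle beyond it to x = 165, about 55 high. Origin: on its underside, mid-width.
- plant_pot: Terracotta pot, 116 across, 100 high, loose. Origin: centre of its underside.
- detergent: White plastic bottle, 72 across, 140 high, loose. Origin: centre of its underside.
- soap: Bar of soap, 85 by 55 by 32 high, loose. Origin: centre of its underside.
- brush: The same brush; origin in mid-length on the back plane, axes as brush_mid.
There are look-alikes about, which are no part of the job. What is shaped like the brush but blue is not meant.

How it is judged:
By the outcome, as a careful person would: the job done as asked, in the order asked, and still so for the second after the job is handed in, with the robot touching nothing.
It also fails if it takes over 72 s, if anything falls off the work surface, if the arm or the gripper's body presses on something with over 40 N, if the wrist force passes 120 N, or if a joint passes its speed limit or range.

## Working session

There is one attempt and no reset: what is moved stays moved. The work goes in short steps, Python scripts to look and compute and a tool call to move; the robot and the scene stay as the last step left them, time stands still between calls to the robot, and variables do not carry over. Pictures are saved under pics/ and viewed, and the job is handed in when it is done.

Besides the shell and the picture viewer there is one more tool, called after "Call:" as a command line: name --argument value ..., lists and objects as JSON in quotes. apply_moves: Moves the arm, as the interface text tells. Its arguments: {"type":"object","properties":{"increments":{"type":"string"},"newtons":{"type":"number"}},"required":["increments"]}

```bash
ls; mkdir -p pics
python3 - <<'E'
from plant import ctrl, imaging, nets
import cv2
print(ctrl.observe())
for n in ["scene","top"]:
    im=imaging.camera(n); cv2.imwrite(f"pics/{n}0.png",im[:,:,::-1])
    c=imaging.get_calibration(n); print(n,c)
    for t in ["brush_mid","brush_handle_end","brush_crock","brush_crock_mouth","rack_top"]:
        print(t,[( [round(v,3) for v in d["xyz"]],round(d["conf"],2)) for d in nets.spot_in(n,t)])
E
```

```text
pics
{'time_s': 0.0, 'q': array([ 9.99919575e-01,  3.59482854e-01,  1.51143625e+00,  2.85214576e-05,
        1.27250821e+00, -1.15051135e-01]), 'qd': array([ 0.00065141,  0.00011729,  0.00064554,  0.00176985, -0.0006293 ,
        0.00057106]), 'tau': array([ 1.31876532e-03, -5.15384960e+01, -2.70726532e+01,  6.73580705e-02,
        3.51071858e-02, -1.24296735e-04]), 'position': array([0.26369557, 0.53813426, 0.20392137]), 'eef_rot': array([ 3.80430726e-04,  8.48590042e-01,  5.29050185e-01, -8.34835654e-04]), 'wrist_force': array([0.46122016, 0.11646573, 0.33909012]), 'moment': array([ 0.00241012,  0.01567241, -0.02034084]), 'width': 0.0881034992398635}
scene {'fx': 492.7923886399719, 'fy': 492.7923886399719, 'cx': 253.7262646385184, 'cy': 182.60433566359546, 'dist_coeffs': array([-0.19967204,  0.        ,  0.        ,  0.        ,  0.        ]), 'world_from_camera': array([[-0.79240783,  0.4515679 , -0.41009299,  1.15244807],
       [ 0.609781  ,  0.56873831, -0.55199988,  0.73231171],
       [-0.01602983, -0.68747594, -0.72603022,  1.23223847],
       [ 0.        ,  0.        ,  0. 
[... 439 characters left out ...]
 0.        ]), 'world_from_camera': array([[ 0.02146196, -0.99596807,  0.08710328,  0.41755527],
       [-0.99967477, -0.02257869, -0.01185574, -0.0673334 ],
       [ 0.01377462, -0.0868205 , -0.99612874,  1.42020461],
       [ 0.        ,  0.        ,  0.        ,  1.        ]])}
brush_mid [([0.657, -0.527, 0.009], 0.75), ([0.484, -0.285, 0.1], 0.72), ([0.532, 0.297, 0.154], 0.65), ([0.496, -0.311, 0.105], 0.17)]
brush_handle_end [([0.483, -0.288, 0.098], 0.61), ([0.659, -0.526, 0.013], 0.59)]
brush_crock [([0.495, -0.311, 0.107], 0.69), ([0.485, -0.284, 0.101], 0.69)]
brush_crock_mouth [([0.496, -0.316, 0.107], 0.96), ([0.484, -0.284, 0.101], 0.34)]
rack_top [([0.524, -0.005, 0.05], 0.57)]
```

Run:
```python
import cv2
for n in ["scene","top"]:
    im=cv2.imread(f"pics/{n}0.png"); cv2.imwrite(f"pics/{n}0b.png",cv2.resize(im,(800,600),interpolation=cv2.INTER_CUBIC))
```

```text
(no output)
```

View pics/scene0b.png

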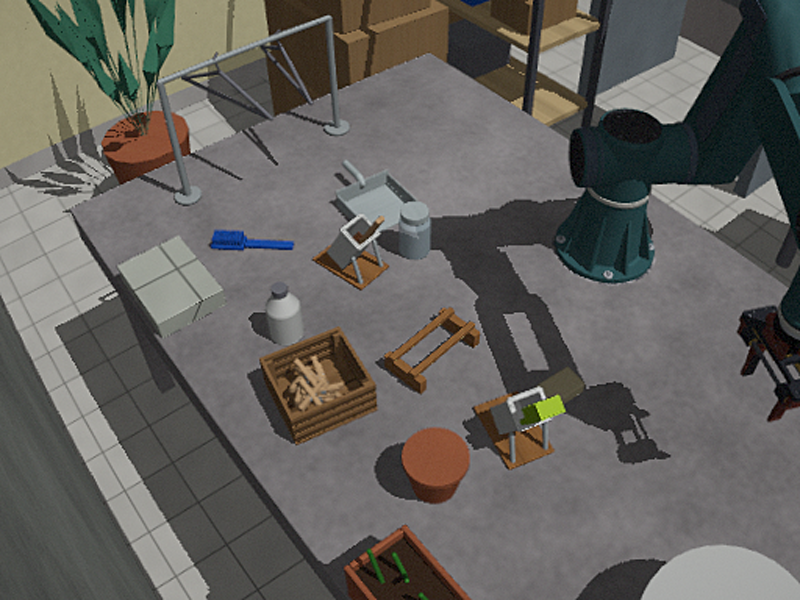

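View pics/top0b.png

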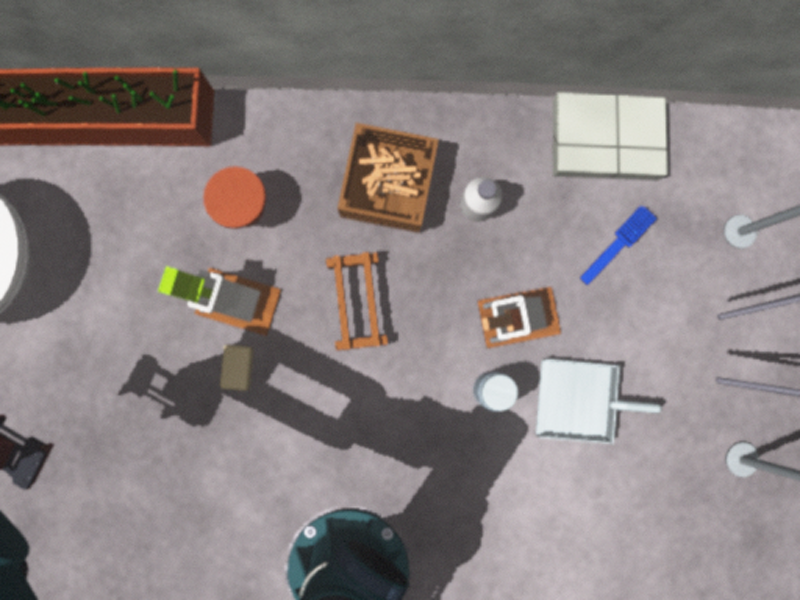

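Candidates for the brush: the brown handle in the white crock at top (495,318) and scene (375,230), and the blue brush at top (620,245) and scene (250,243). The brown wooden one in the crock fits the description; the blue one is the decoy. I'll check this in enlarged crops.

Run:
```python
import cv2, numpy as np
a=cv2.imread("pics/scene0.png")[125:195,190:280]; b=cv2.imread("pics/top0.png")[175:230,295:370]
a=cv2.resize(a,(720,560),interpolation=cv2.INTER_CUBIC); b=cv2.resize(b,(750,550),interpolation=cv2.INTER_CUBIC)
cv2.imwrite("pics/cs.png",a);cv2.imwrite("pics/ct.png",b)
```

```text
(no output)
```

View pics/cs.png

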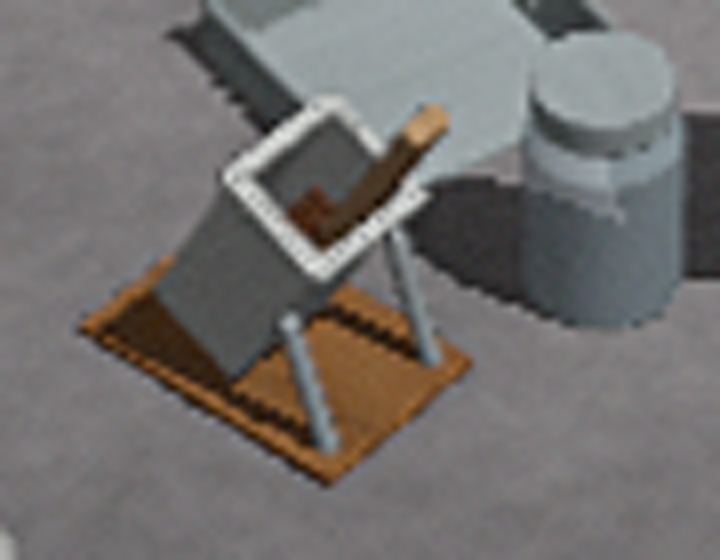

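View pics/ct.png

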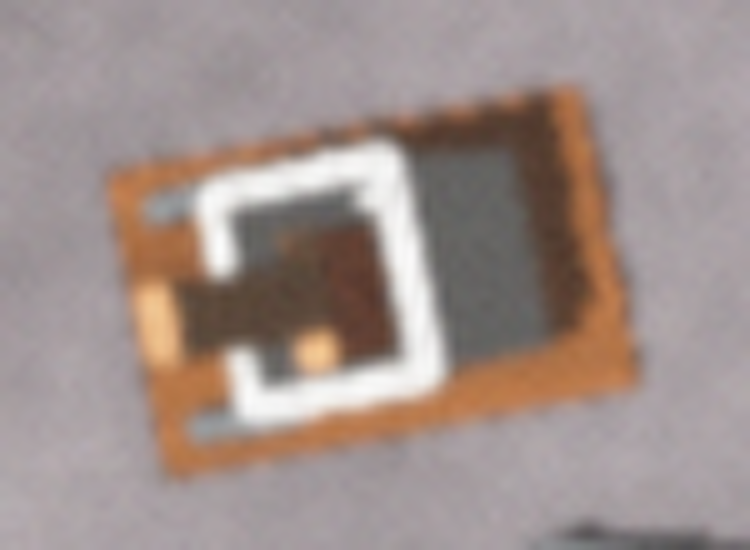

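The crops confirm it. The brown wooden handle stands in the crock, with its end at scene crop (428,125) and top crop (158,320), leaning toward +y. Next I'll crop the rack.

```bash
cat > h.py <<'E'
import numpy as np, cv2
from plant import ctrl, imaging, nets
from scipy.optimize import least_squares
from scipy.spatial.transform import Rotation as R
C={n:imaging.get_calibration(n) for n in("scene","top")}
def proj(n,P):
    c=C[n];T=np.linalg.inv(c["world_from_camera"]);K=np.array([[c["fx"],0,c["cx"]],[0,c["fy"],c["cy"]],[0,0,1]])
    return cv2.projectPoints(np.atleast_2d(P).astype(float),cv2.Rodrigues(T[:3,:3])[0],T[:3,3],K,c["dist_coeffs"])[0][:,0]
def tri(ps,pt):
    f=lambda X:np.r_[(proj("scene",X)-ps).ravel(),(proj("top",X)-pt).ravel()]
    s=least_squares(f,[.5,0,.1]);return s.x,np.abs(s.fun).max()
def snap(n,tag,box,k):
    im=imaging.camera(n)[:,:,::-1];x0,y0,x1,y1=box
    cv2.imwrite(f"pics/{tag}.png",cv2.resize(im[y0:y1,x0:x1],None,fx=k,fy=k,interpolation=cv2.INTER_CUBIC))
def un(p,x0,y0,k): return (np.array(p,float)+.5)/k-.5+[x0,y0]
E
cat > fit.py <<'E'
from h import *
t=un([(240,420),(195,180),(400,140),(447,385)],295,175,10)
s=un([(430,195),(318,280),(222,178),(330,95)],190,125,8)
tf=un([(175,480),(108,170),(580,85),(638,385)],295,175,10)
sf=un([(472,358),(328,487),(78,325)],190,125,8)
def geo(p):
    x,y,a,off=p[:4]
    z=.0215+p[4]
    d=np.array([np.cos(a),np.sin(a),0]);up=np.array([0,0,1.]);th=np.pi/6
    ax=d*np.sin(th)+up*np.cos(th); cx=d*np.cos(th)-up*np.sin(th); cy=np.cross(ax,cx)
    o=np.array([x,y,z]); m=o+.118*ax
    rt=[m+sx*.027*cx+sy*.031*cy for sx,sy in((1,1),(1,-1),(-1,-1),(-1,1))]
    ft=[np.array([x,y,.008])+(off+sx*.075)*d+sy*.048*cy for sx,sy in((1,1),(1,-1),(-1,-1),(-1,1))]
    return o,m,d,ax,cx,cy,np.array(rt),np.array(ft)
def f(p):
    g=geo(p);F=g[7]
    return np.r_[(proj("top",g[6])-t).ravel(),(proj("scene",g[6])-s).ravel(),(proj("top",F)-tf).ravel(),(proj("scene",F[[0,1,2]])-sf).ravel(),p[4]*200]
r=least_squares(f,[.49,-.34,1.5,0,0])
if __name__=="__main__":
    g=geo(r.x);print(r.x,np.abs(r.fun).round(1));print("o",g[0],"m",g[1],"d",g[2],"ax",g[3],"cx",g[4])
    print("handle tri",tri(un((428,125),190,125,8),un((158,320),295,175,10)))
    print("handle pred",g[0]+.199*g[3]+.017*g[4])
E
python3 fit.py
python3 - <<'E'
import cv2
a=cv2.imread("pics/scene0.png")[190:255,240:315]; b=cv2.imread("pics/top0.png")[155:230,200:260]
cv2.imwrite("pics/rs.png",cv2.resize(a,None,fx=8,fy=8,interpolation=cv2.INTER_CUBIC));cv2.imwrite("pics/rt.png",cv2.resize(b,None,fx=8,fy=8,interpolation=cv2.INTER_CUBIC))
E
```

```text
[ 5.01133280e-01 -3.43952638e-01  1.77655293e+00  2.14189742e-02
 -7.99892516e-04] [1.3 1.5 1.6 1.  1.2 1.3 1.5 1.4 1.3 0.  0.2 0.8 1.4 0.2 0.5 0.6 0.8 0.4
 0.1 0.3 0.3 0.6 0.6 0.  0.6 0.  0.1 0.8 0.4 0.2 0.2]
o [ 0.50113328 -0.34395264  0.02070011] m [ 0.48907912 -0.28619714  0.12289111] d [-0.20430786  0.97890669  0.        ] ax [-0.10215393  0.48945334  0.8660254 ] cx [-0.1769358   0.84775806 -0.5       ]
handle tri (array([ 0.47404369, -0.23226616,  0.18556325]), np.float64(0.06570274866373893))
handle pred [ 0.47779674 -0.23213954  0.18453916]
```

View pics/rs.png

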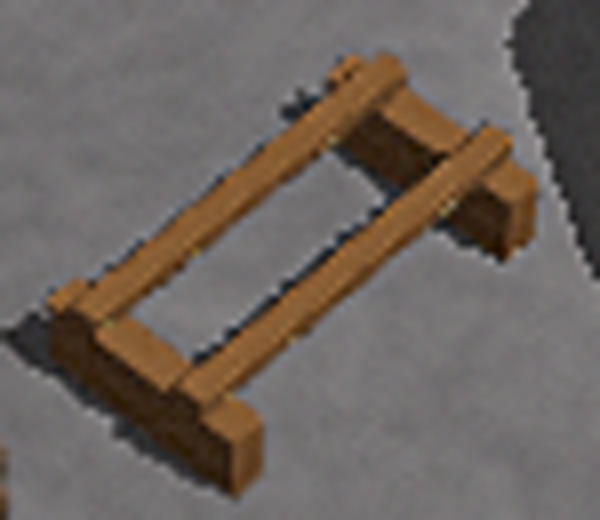

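View pics/rt.png

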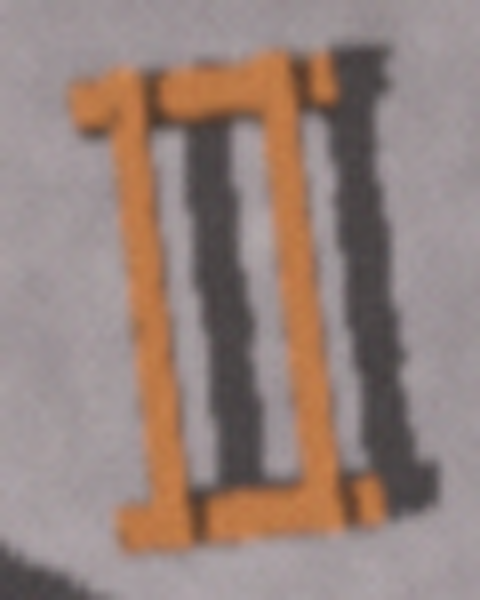

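Run:
```python
from fit import *
print("rim resid",f(r.x)[:16].reshape(-1,2).round(1).tolist())
f2=lambda p:np.r_[f(np.r_[p,0])[:8]]
def f3(p): 
    q=np.r_[p[:3],0,p[3]]; return np.r_[f(q)[:16],p[3]*300]
r3=least_squares(f3,[.5,-.34,1.77,0]);print("rim only",r3.x,geo(np.r_[r3.x[:3],0,r3.x[3]])[1],np.abs(r3.fun).max())
print("rack",tri(un((295,226),240,190,8),un((225,297.5),200,155,8)))
# solve on plane z=.05 for bar ends in top
for p in [(128,70),(172,540),(278,55),(322,525)]:
    q=un(p,200,155,8); s=least_squares(lambda X:(proj("top",[X[0],X[1],.05])-q).ravel(),[.5,0]); print(p,s.x.round(4))
print([ (d["xyz"],d["conf"]) for d in nets.spot_in("top","rack_top")])
```

```text
rim resid [[1.3, -1.5], [1.6, 1.0], [-1.2, 1.3], [-1.5, -1.4], [-1.3, -0.0], [0.2, -0.8], [1.4, -0.2], [0.5, 0.6]]
rim only [ 5.00798444e-01 -3.43945374e-01  1.76942582e+00 -5.80713639e-04] [ 0.48915621 -0.28610544  0.12311028] 1.6246920444569923
rack (array([ 0.51923036, -0.00500885,  0.04734919]), np.float64(0.2196208393755228))
(128, 70) [0.6025 0.0336]
(172, 540) [0.4287 0.0125]
(278, 55) [ 0.6094 -0.022 ]
(322, 525) [ 0.4355 -0.0426]
[([0.5243, -0.0047, 0.0504], 0.57)]
```

The crock fit agrees to about 1 mm. Lean azimuth is 101.7° and the mouth is at (0.489,-0.286,0.123). The rack centre is at (0.519,-0.005), with bars at 6.8°. I'll lift and turn the jaws first.

Call:
apply_moves --increments "0 0 -0.05 8.5 0; 0 0 -0.05 8.5 0; 0 0 0 8.5 0; 0 0 0 8.5 0; 0 0 0 8.5 0; 0 0 0 8.5 0; 0 0 0 1 0"

```text
time_s: 1.35
position: [0.264, 0.5385, 0.3092]
eef_rot: [0.0, 0.995, 0.096, -0.0]
wrist_force: [-0.1, 0.7, 0.0]
width: 0.0881
```

```bash
cat > d.py <<'E'
import sys
from h import *
def state():
    o=ctrl.observe();q=o["eef_rot"];M=R.from_quat([q[1],q[2],q[3],q[0]]).as_matrix()
    return o,M,np.degrees(np.arctan2(M[1,0],M[0,0]))
if __name__=="__main__":
    t=[float(v) for v in sys.argv[1:]]
    o,M,y=state();p=o["position"]
    print("t",round(o["time_s"],2),"p",p.round(4),"yaw",y.round(2),"q",o["q"].round(2),"F",o["wrist_force"].round(2),"w",round(o["width"],4))
    if len(t)>=3: print("tool delta",(M.T@(np.array(t[:3])-p)).round(4), "turn", (round(((y-t[3]+180)%360)-180,2) if len(t)>3 else ""))
E
python3 d.py .45 0 .30 11.7
```

```text
t 1.35 p [0.264  0.5385 0.3092] yaw 10.99 q [1.   0.29 1.36 0.   1.5  0.81] F [-0.1   0.75  0.02] w 0.0881
tool delta [0.08   0.5641 0.0093] turn -0.71
```

Call:
apply_moves --increments "0.007 0.049 0 0 0; 0.007 0.049 0 0 0; 0.007 0.049 0 0 0; 0.007 0.049 0 0 0; 0.007 0.049 0 0 0; 0.007 0.049 0 0 0; 0.007 0.049 0 0 0; 0.007 0.049 0 0 0; 0.007 0.049 0 0 0; 0.007 0.049 0 0 0"

```text
time_s: 2.35
position: [0.4349, 0.0713, 0.3082]
eef_rot: [-0.001, 0.993, 0.119, 0.002]
wrist_force: [1.7, 0.0, -0.5]
width: 0.0879
```

```bash
python3 d.py .478 -.247 .30 11.7
```

```text
t 2.35 p [0.4349 0.0713 0.3082] yaw 13.69 q [ 0.    0.03  1.68  0.    1.43 -0.24] F [ 1.65  0.04 -0.5 ] w 0.0879
tool delta [-0.0335  0.3195  0.0074] turn 1.99
```

Call:
apply_moves --increments "-0.005 0.046 0 0.5 0; -0.005 0.046 0 0.5 0; -0.005 0.046 0 0.5 0; -0.005 0.046 0 0.5 0; -0.005 0.046 0 0 0; -0.005 0.046 0 0 0; -0.004 0.03 0 0 0; 0 0 0 0 0; 0 0 0 0 0"

```text
time_s: 3.25
position: [0.4712, -0.2546, 0.3075]
eef_rot: [-0.0, 0.994, 0.112, 0.004]
wrist_force: [0.1, -0.1, 0.4]
width: 0.0876
```

```bash
python3 d.py .478 -.247 .148 11.7
```

```text
t 3.25 p [ 0.4712 -0.2546  0.3075] yaw 12.91 q [-0.63  0.18  1.5   0.01  1.45 -0.85] F [ 0.15 -0.11  0.35] w 0.0876
tool delta [ 0.0071 -0.0059  0.1596] turn 1.21
```

Call:
apply_moves --increments "0.007 -0.006 0 1.2 0; 0 0 0.04 0 0; 0 0 0.03 0 0; 0 0 0 0 0; 0 0 0 0 0"

```text
time_s: 3.75
position: [0.478, -0.2412, 0.2381]
eef_rot: [-0.0, 0.994, 0.108, 0.005]
wrist_force: [-0.0, -0.1, 0.1]
width: 0.0877
```

```bash
python3 d.py .477 -.247 .148 11.7; python3 -c "
from h import *
snap('scene','s1',(190,95,290,170),8);snap('top','t1',(270,150,370,225),8)"
```

```text
t 3.75 p [ 0.478  -0.2412  0.2381] yaw 12.37 q [-0.6   0.23  1.61  0.01  1.29 -0.82] F [-0.03 -0.09  0.12] w 0.0877
tool delta [-0.0031  0.0054  0.0901] turn 0.67
```

View pics/s1.png

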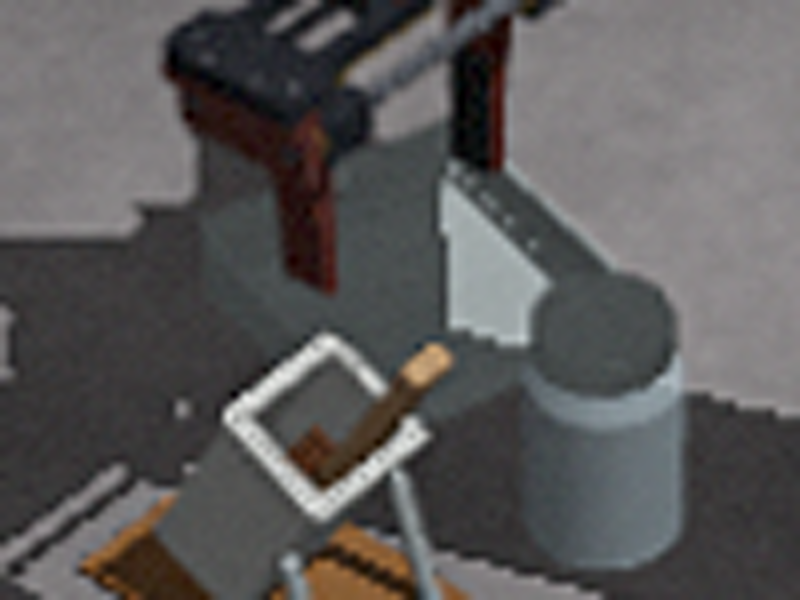

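View pics/t1.png

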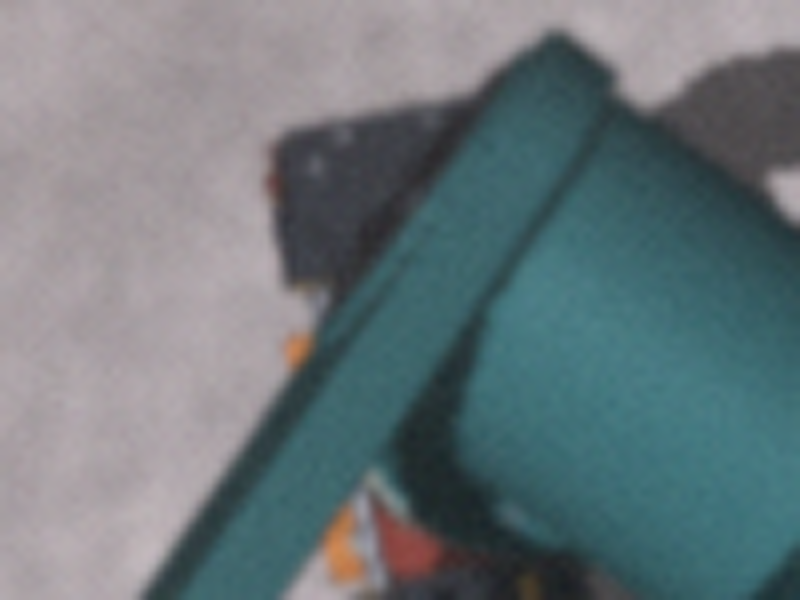

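The open fingers (scene crop (310,270) and (485,150)) straddle the line of the handle end at (430,365). I'm descending.

Call:
apply_moves --increments "-0.003 0.005 0.02 0.6 0; 0 0 0.03 0 0; 0 0 0.03 0 0; 0 0 0.01 0 0; 0 0 0 0 0; 0 0 0 0 0"

```text
time_s: 4.45
position: [0.4851, -0.2515, 0.1572]
eef_rot: [0.006, 0.995, 0.104, 0.013]
wrist_force: [0.1, -0.4, 0.1]
width: 0.0879
```

```bash
python3 d.py .477 -.247 .148 11.7; python3 -c "
from h import *
snap('scene','s2',(190,95,290,170),8)"
```

```text
t 4.45 p [ 0.4851 -0.2515  0.1572] yaw 11.9 q [-0.61  0.32  1.71  0.01  1.09 -0.82] F [ 0.15 -0.41  0.06] w 0.0879
tool delta [-0.0073 -0.0062  0.009 ] turn 0.2
```

View pics/s2.png

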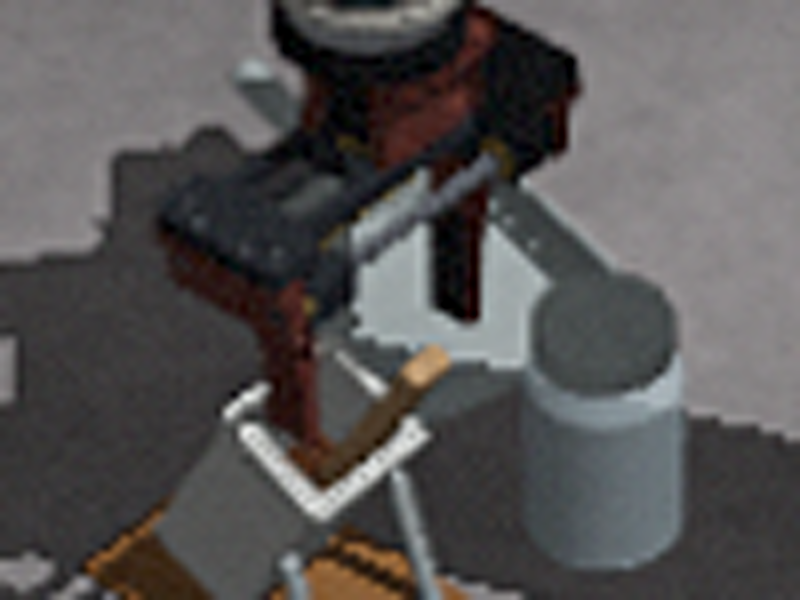

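The handle end (430,365) is between the fingers. I'll fine-correct and close.

Call:
apply_moves --increments "-0.007 -0.006 0.008 0 0; 0 0 0 0 0; 0 0 0 0 0"

```text
time_s: 4.8
position: [0.4785, -0.248, 0.1516]
eef_rot: [0.008, 0.994, 0.104, 0.015]
wrist_force: [0.5, 0.1, 0.7]
width: 0.0876
```

```bash
python3 d.py .477 -.247 .148 11.7; python3 -c "
from d import *
print(state()[1][:,2])"
```

```text
t 4.8 p [ 0.4785 -0.248   0.1516] yaw 11.92 q [-0.61  0.31  1.74  0.01  1.06 -0.82] F [0.49 0.13 0.72] w 0.0876
tool delta [-0.0013 -0.0014  0.0035] turn 0.22
[ 0.03181038 -0.01327923 -0.9994057 ]
```

Call:
apply_moves --increments "-0.001 -0.001 0.003 0 0; 0 0 0 0 120; 0 0 0 0 180; 0 0 0 0 255; 0 0 0 0 255; 0 0 0 0 255; 0 0 0 0 255; 0 0 0 0 255" --newtons 40

```text
time_s: 5.6
position: [0.4777, -0.2475, 0.1489]
eef_rot: [0.009, 0.994, 0.104, 0.016]
wrist_force: [-0.2, -0.4, -0.7]
width: 0.0353
```

```bash
python3 -c "
from d import *
from fit import *
g=geo(r.x);o,M,y=state()
print(o['position'],y,o['width'],o['wrist_force'],'axis in tool',(M.T@g[3]).round(3))"
```

```text
[ 0.47771093 -0.24750949  0.14889794] 11.919705204573077 0.03534238885356127 [-0.23896362 -0.36724264 -0.73083267] axis in tool [ 0.026 -0.482 -0.876]
```

Width is 0.035, so the fingers may still be closing. I'll wait.

Call:
apply_moves --increments "0 0 0 0 255; 0 0 0 0 255; 0 0 0 0 255; 0 0 0 0 255; 0 0 0 0 255"

```text
time_s: 6.1
position: [0.4777, -0.2476, 0.1488]
eef_rot: [0.009, 0.994, 0.104, 0.016]
wrist_force: [0.1, -0.5, 0.2]
width: 0.0216
```

Gripped at 21.6 mm. I'll pull along the pot axis.

Call:
apply_moves --increments "0.0005 -0.0096 -0.0175 0 255; 0.0005 -0.0096 -0.0175 0 255; 0.0005 -0.0096 -0.0175 0 255; 0.0005 -0.0096 -0.0175 0 255"

```text
time_s: 6.5
position: [0.468, -0.2086, 0.2173]
eef_rot: [0.008, 0.995, 0.103, 0.013]
wrist_force: [-0.5, -2.1, -0.7]
width: 0.0212
```

```bash
python3 -c "
from h import *
snap('scene','s3',(190,75,300,170),7)"; python3 d.py
```

```text
t 6.55 p [ 0.4689 -0.2078  0.2201] yaw 11.85 q [-0.56  0.2   1.7   0.01  1.21 -0.76] F [0.29 0.99 1.07] w 0.0213
```

View pics/s3.png

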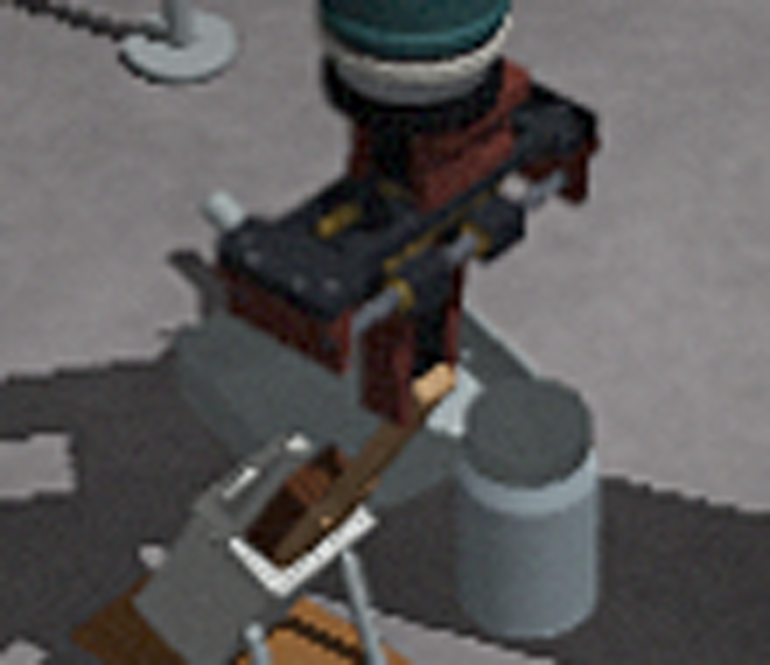

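The head is rising out of the mouth at (300,500) with the tilt unchanged. I'll continue.

Call:
apply_moves --increments "0.0005 -0.0096 -0.0175 0 255; 0.0005 -0.0096 -0.0175 0 255; 0.0005 -0.0096 -0.0175 0 255; 0.0005 -0.0096 -0.0175 0 255; 0.0005 -0.0096 -0.0175 0 255; 0 -0.005 -0.02 0 255; 0 0 0 0 255"

```text
time_s: 7.25
position: [0.4559, -0.1521, 0.3275]
eef_rot: [0.008, 0.995, 0.103, 0.014]
wrist_force: [0.2, -0.6, -0.9]
width: 0.0211
```

```bash
python3 -c "
from h import *
snap('scene','s4',(190,45,300,170),6);snap('top','t4',(230,130,340,220),7)"; python3 d.py
```

```text
t 7.35 p [ 0.4546 -0.1519  0.3248] yaw 11.86 q [-0.47  0.07  1.6   0.    1.45 -0.68] F [-0.15 -0.14 -1.44] w 0.0211
```

View pics/s4.png

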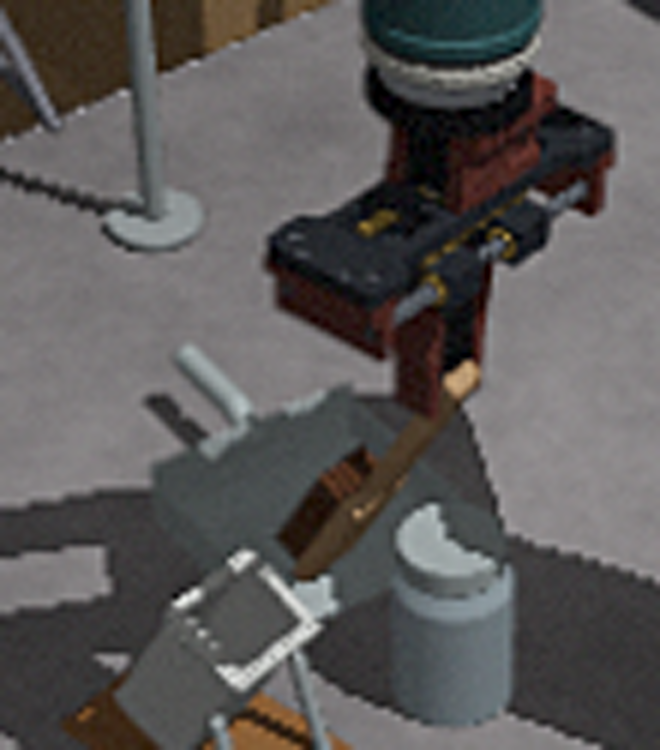

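View pics/t4.png

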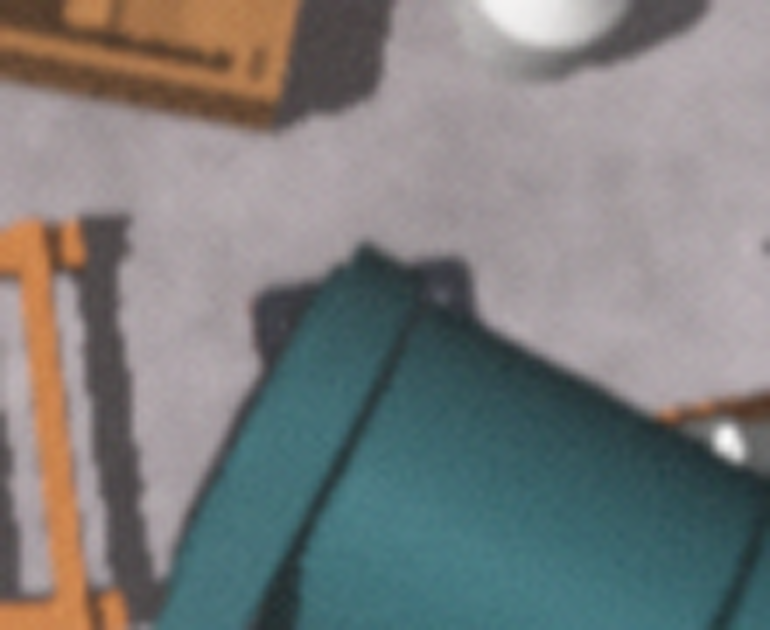

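```bash
cat > tilt.py <<'E'
from d import *
def tilt(hp,ep,p=None,lean_sign=1):
    """fit tilt (from vertical) & grip distance from handle end; brush in plane perpendicular to jaws"""
    o,M,y=state(); g=o["position"]-.011*M[:,2]; lat=-M[:,1]*lean_sign; up=-M[:,2]
    def ends(v):
        a=lat*np.sin(v[0])+up*np.cos(v[0])  # head->handle
        c=lat*np.cos(v[0])-up*np.sin(v[0])
        h=g+a*v[1]+c*v[2]; return h,h-.195*a
    f=lambda v:np.r_[(proj("scene",ends(v)[0])-hp).ravel(),(proj("scene",ends(v)[1])-ep).ravel(),v[2]*100]
    s=least_squares(f,[.5,.03,0]); return np.degrees(s.x[0]),s.x[1:],s.fun,ends(s.x)
if __name__=="__main__":
    print(tilt(un((462,378),190,45,6),un((297,562),190,45,6)))
E
python3 tilt.py
```

```text
(np.float64(30.938673387191603), array([ 0.02217652, -0.00420342]), array([-0.78022074,  0.80946883,  1.08267938, -0.89928403, -0.42034241]), (array([ 0.45214739, -0.14394712,  0.35686665]), array([ 0.47696767, -0.24389022,  0.1912758 ])))
```

The brush is out, tilted about 31° and gripped 22–28 mm from the handle end. The crock is empty. I'll carry it to above the rest.

```bash
python3 d.py .513 .049 .26 6.8
```

```text
t 7.35 p [ 0.4546 -0.1519  0.3248] yaw 11.86 q [-0.47  0.07  1.6   0.    1.45 -0.68] F [-0.15 -0.14 -1.44] w 0.0211
tool delta [ 0.097  -0.1857  0.0641] turn 5.06
```

Call:
apply_moves --increments "0.015 -0.03 0 1.7 255; 0.015 -0.03 0 1.7 255; 0.015 -0.03 0 1.7 255; 0.015 -0.03 0 0 255; 0.015 -0.03 0 0 255; 0.01 -0.03 0 0 255; 0 0 0.02 0 255; 0 0 0.02 0 255; 0 0 0 0 255"

```text
time_s: 8.25
position: [0.5115, 0.0422, 0.2665]
eef_rot: [0.005, 0.999, 0.054, 0.003]
wrist_force: [-0.5, 0.6, -0.5]
width: 0.0213
```

```bash
python3 d.py .513 .049 .22 6.8; python3 -c "
from h import *
snap('scene','s5',(210,90,320,250),5);snap('top','t5',(180,130,290,230),6)"
```

```text
t 8.25 p [0.5115 0.0422 0.2665] yaw 6.24 q [-0.05  0.18  1.61 -0.01  1.35 -0.15] F [-0.45  0.6  -0.53] w 0.0213
tool delta [ 0.002  -0.0071  0.0464] turn -0.56
```

View pics/s5.png

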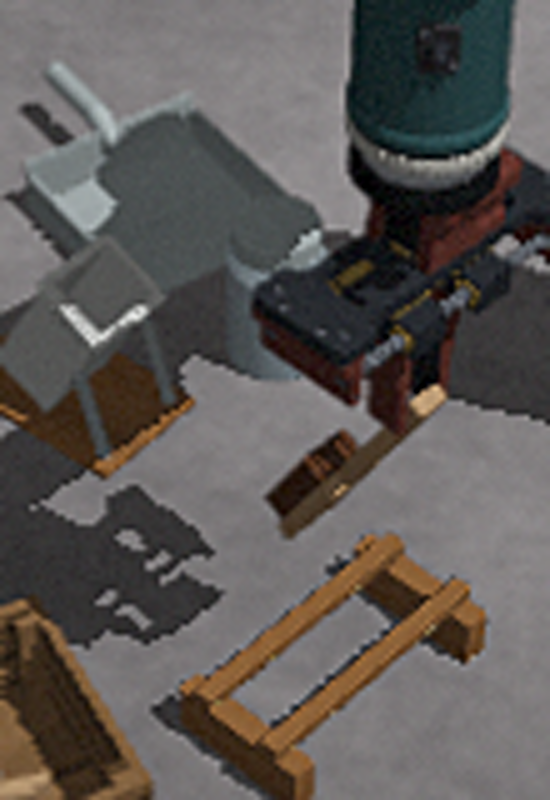

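View pics/t5.png

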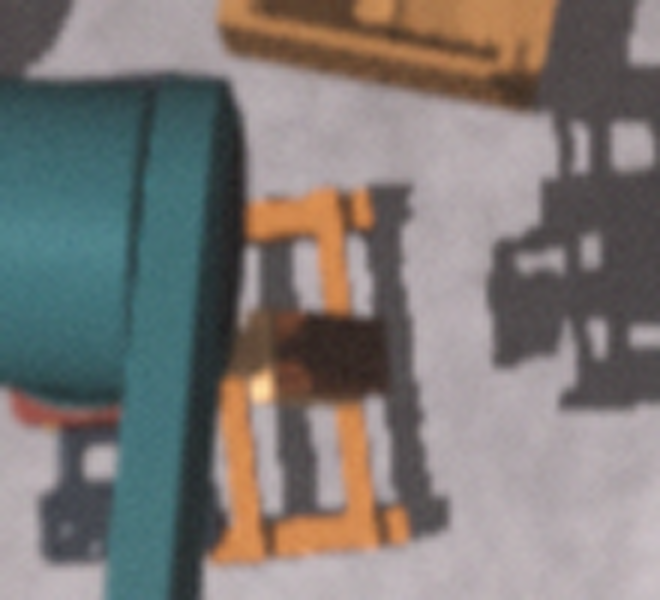

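```bash
python3 -c "
from tilt import *
t=tilt(un((431,400),210,90,5),un((286,523),210,90,5)); print(t)
c=np.array([.5192,-.0047]);yr=np.array([-.119,.993]);xr=np.array([.993,.119])
for e in t[3]: print('rack xy',(e[:2]-c)@xr,(e[:2]-c)@yr,e[2])
print(proj('top',t[3][1]), un((388,355),180,130,6))
"
```

```text
(np.float64(29.86758217021632), array([0.0225158 , 0.00190842]), array([-0.97262019,  0.68451618,  1.19989258, -0.91516133,  0.19084225]), (array([0.51137409, 0.0548001 , 0.29853929]), array([ 0.52347223, -0.04339697,  0.13050367])))
rack xy -0.0006906127014616431 0.06001488096265968 0.2985392909681934
rack xy -0.0003626141364647625 -0.03893448600494137 0.13050366709704658
[[240.3539629  188.15588393]] [244.25 188.75]
```

Call:
apply_moves --increments "0.001 -0.009 0 -0.5 255; 0 0 0.03 0 255; 0 0 0.03 0 255; 0 0 0 0 255; 0 0 0 0 255"

```text
time_s: 8.85
position: [0.5184, 0.0504, 0.213]
eef_rot: [0.005, 0.998, 0.058, 0.01]
wrist_force: [1.3, 0.5, -1.3]
width: 0.0214
```

```bash
python3 d.py .513 .051 .20 6.8; python3 -c "
from h import *
snap('scene','s6',(210,110,320,230),6)"
```

```text
t 8.85 p [0.5184 0.0504 0.213 ] yaw 6.61 q [-0.03  0.23  1.68 -0.01  1.21 -0.14] F [ 1.26  0.53 -1.29] w 0.0214
tool delta [-0.0055 -0.0013  0.0129] turn -0.19
```

View pics/s6.png

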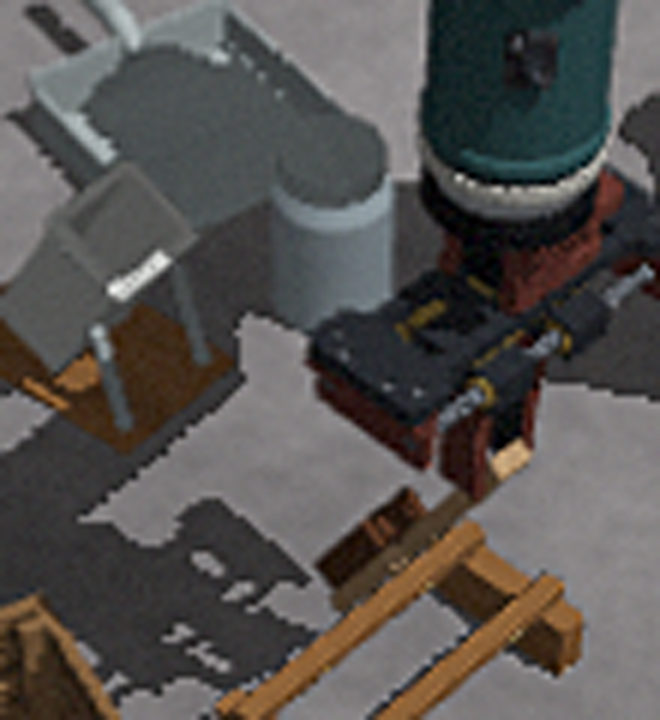

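The head end hovers above the far (−y) bar. I'll ease the grip and touch down.

Call:
apply_moves --increments "-0.005 0 0.01 0 255; 0 0 0.01 0 255; 0 0 0.005 0 255; 0 0 0 0 255" --newtons 18

```text
time_s: 9.3
position: [0.5158, 0.0495, 0.1898]
eef_rot: [0.006, 0.998, 0.057, 0.013]
wrist_force: [0.6, -0.0, -0.4]
width: 0.0216
```

```bash
python3 d.py .513 .051 .19 6.8; python3 -c "
from h import *
snap('scene','s7',(210,110,320,230),6)"
```

```text
t 9.3 p [0.5158 0.0495 0.1898] yaw 6.6 q [-0.03  0.24  1.72 -0.01  1.15 -0.14] F [ 0.59 -0.01 -0.36] w 0.0216
tool delta [-0.0026 -0.0018 -0.0003] turn -0.2
```

View pics/s7.png

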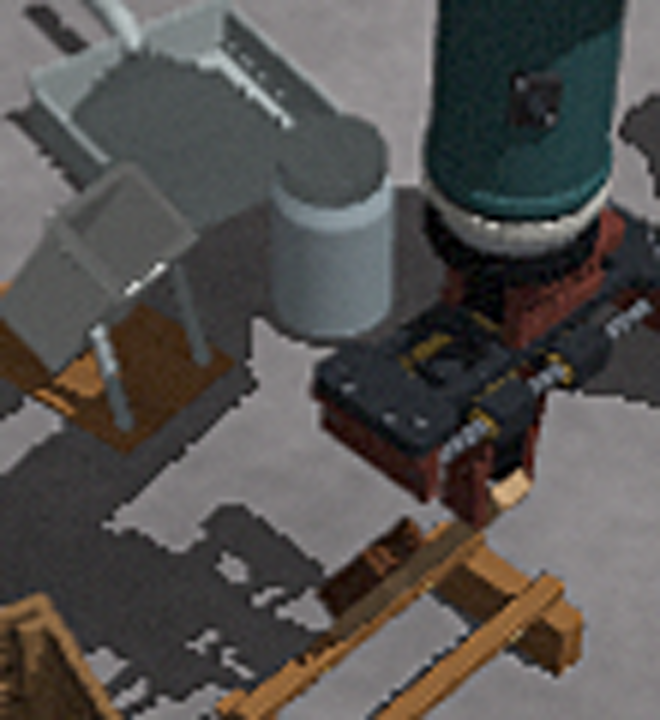

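Call:
apply_moves --increments "-0.002 0 0.006 0 255; 0 -0.002 0.008 0 255; 0 -0.008 0.013 0 255; 0 0 0 0 255"

```text
time_s: 9.75
position: [0.5194, 0.0659, 0.1686]
eef_rot: [-0.0, 0.998, 0.056, 0.02]
wrist_force: [-1.0, 0.3, -2.1]
width: 0.0213
```

```bash
python3 d.py .513 .051 .19 6.8; python3 -c "
from h import *
snap('scene','s8',(210,110,320,230),6)"
```

```text
t 9.75 p [0.5194 0.0659 0.1686] yaw 6.4 q [-0.01  0.27  1.75  0.    1.08 -0.12] F [-1.04  0.27 -2.12] w 0.0213
tool delta [-0.0071  0.0142 -0.0217] turn -0.4
```

View pics/s8.png

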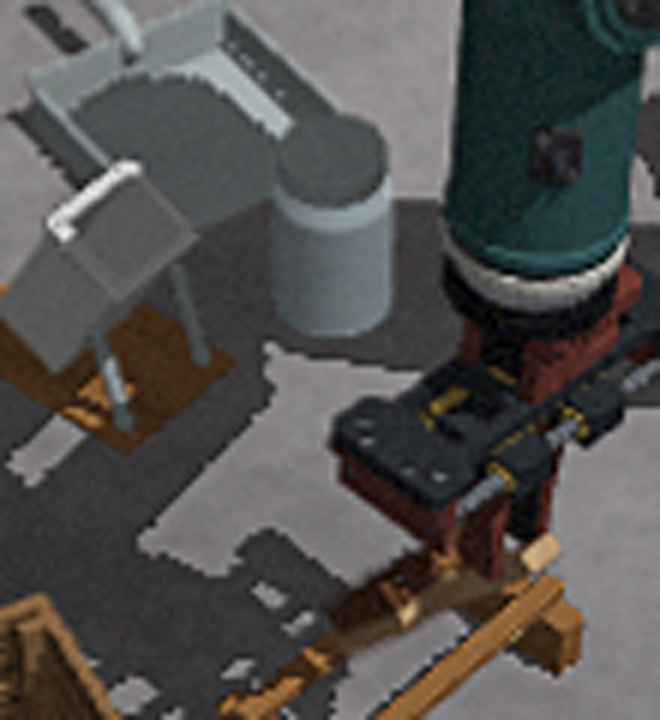

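```bash
python3 -c "
from tilt import *
t=tilt(un((541,553),210,110,6),un((343,643),210,110,6)); print(t)
c=np.array([.5192,-.0047]);yr=np.array([-.119,.993]);xr=np.array([.993,.119])
for e in t[3]: print('rack xy',(e[:2]-c)@xr,(e[:2]-c)@yr,e[2])
"; python3 -c "
from h import *
snap('top','t8',(180,130,290,230),7)"
```

```text
(np.float64(36.52438835475662), array([0.02856808, 0.00412118]), array([-0.66760957,  0.3185206 ,  0.78026416, -0.53595283,  0.41211809]), (array([0.51637014, 0.08536121, 0.2005207 ]), array([ 0.53576402, -0.02965853,  0.04425382])))
rack xy 0.007907236121276195 0.08976753154336865 0.20052070039493217
rack xy 0.013478008558019136 -0.026754942089890456 0.044253823475631615
```

View pics/t8.png

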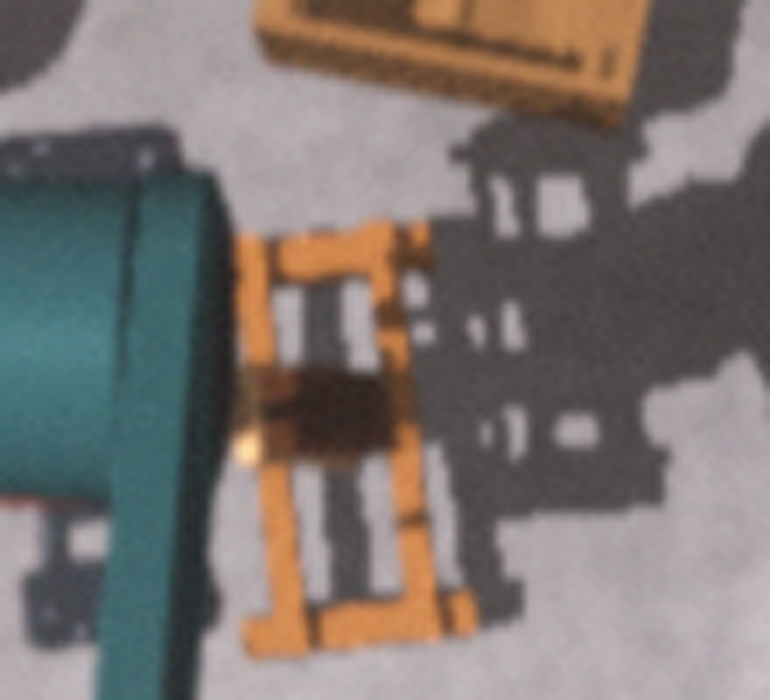

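The head end is near the bar's inner edge (top crop about (405,405), bar 385–425). I'll lift a little, shift it outward and touch again.

Call:
apply_moves --increments "-0.003 0 -0.012 0 255; -0.002 0.01 0 0 255; 0 0 0.008 0 255; 0 -0.002 0.012 0 255; 0 -0.008 0.014 0 255; 0 0 0 0 255"

```text
time_s: 10.45
position: [0.5179, 0.0626, 0.1489]
eef_rot: [-0.0, 0.998, 0.054, 0.024]
wrist_force: [0.2, 0.2, -0.8]
width: 0.0193
```

```bash
python3 d.py .513 .051 .19 6.8; python3 -c "
from h import *
snap('scene','s9',(210,110,320,230),6);snap('top','t9',(180,130,290,230),7)"
```

```text
t 10.45 p [0.5179 0.0626 0.1489] yaw 6.21 q [-0.02  0.28  1.79  0.    1.03 -0.13] F [ 0.22  0.17 -0.82] w 0.0193
tool delta [-0.0042  0.0111 -0.0413] turn -0.59
```

View pics/s9.png

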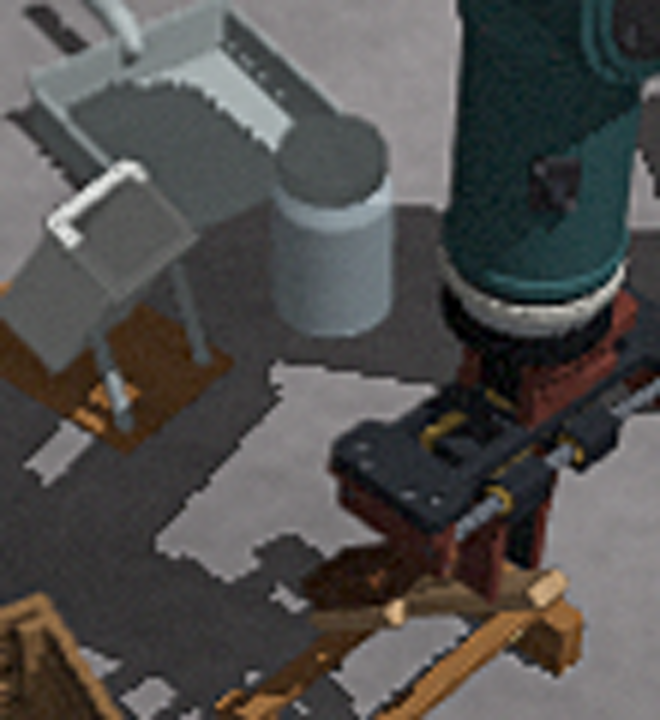

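View pics/t9.png

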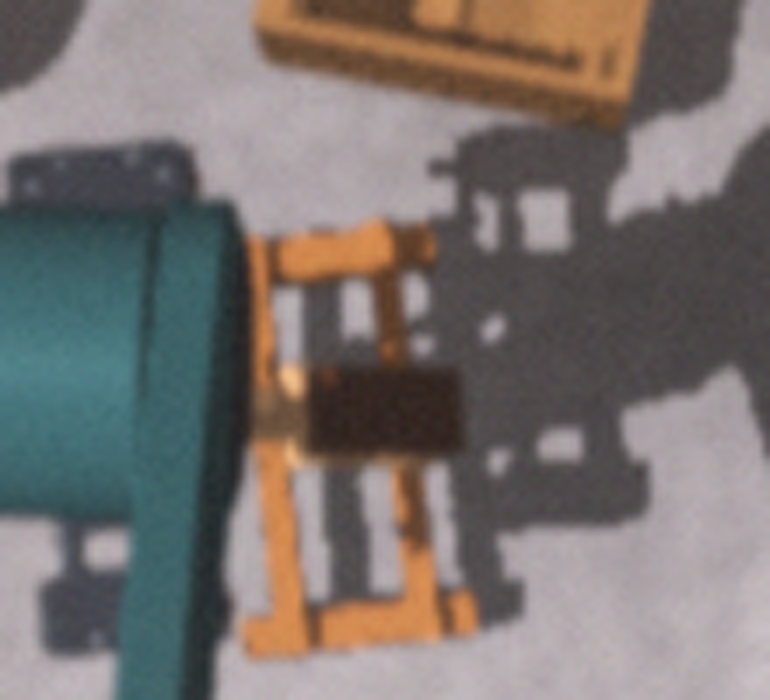

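```bash
python3 -c "
from tilt import *
t=tilt(un((547,590),210,110,6),un((312,618),210,110,6)); print(t)
c=np.array([.5192,-.0047]);yr=np.array([-.119,.993]);xr=np.array([.993,.119])
for e in t[3]: print('rack xy',(e[:2]-c)@xr,(e[:2]-c)@yr,e[2])
"
```

```text
(np.float64(47.04787573367714), array([0.02987024, 0.00720406]), array([-0.9127538 ,  0.26318115,  1.10918185, -0.62314541,  0.7204059 ]), (array([0.5146943 , 0.08860008, 0.17610205]), array([ 0.53661752, -0.05294813,  0.04378246])))
rack xy 0.0066285451344131425 0.09318316047324744 0.17610205259516554
rack xy 0.011554067859541023 -0.049983078614544284 0.0437824558551195
```

The head is now over the far bar and the brush is tilted about 47–50° from vertical. I'll continue down with a slight outward move.

Call:
apply_moves --increments "-0.003 -0.009 0.012 0 255; 0 -0.008 0.014 0 255; 0 -0.006 0.016 0 255; 0 -0.004 0.016 0 255; 0 0 0 0 255"

```text
time_s: 11.05
position: [0.5191, 0.0864, 0.0933]
eef_rot: [0.001, 0.998, 0.053, 0.027]
wrist_force: [-0.7, -0.2, 0.3]
width: 0.0006
```

```bash
python3 d.py .513 .051 .19 6.8; python3 -c "
from h import *
snap('scene','s10',(210,110,320,230),6);snap('top','t10',(180,130,290,230),7)"
```

```text
t 11.05 p [0.5191 0.0864 0.0933] yaw 6.12 q [ 0.03  0.36  1.84 -0.    0.89 -0.07] F [-0.67 -0.16  0.3 ] w 0.0006
tool delta [-0.0046  0.0351 -0.0969] turn -0.68
```

View pics/s10.png

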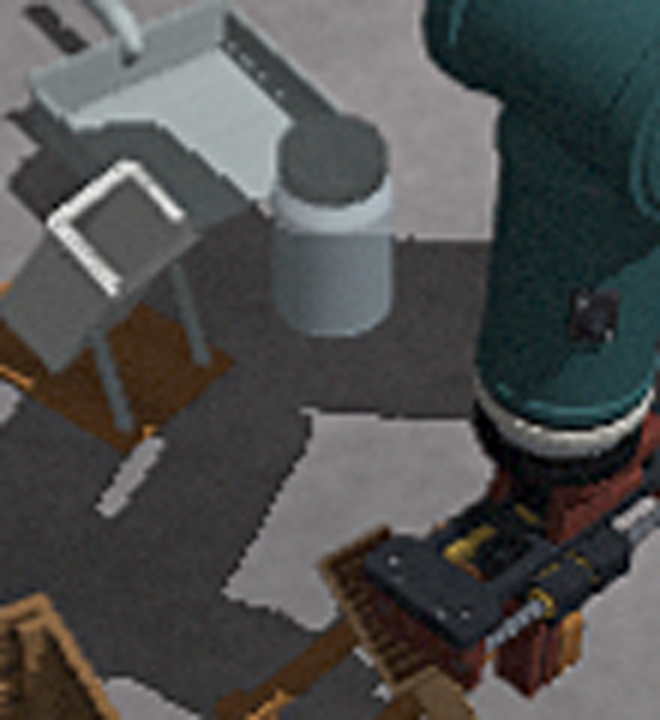

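View pics/t10.png

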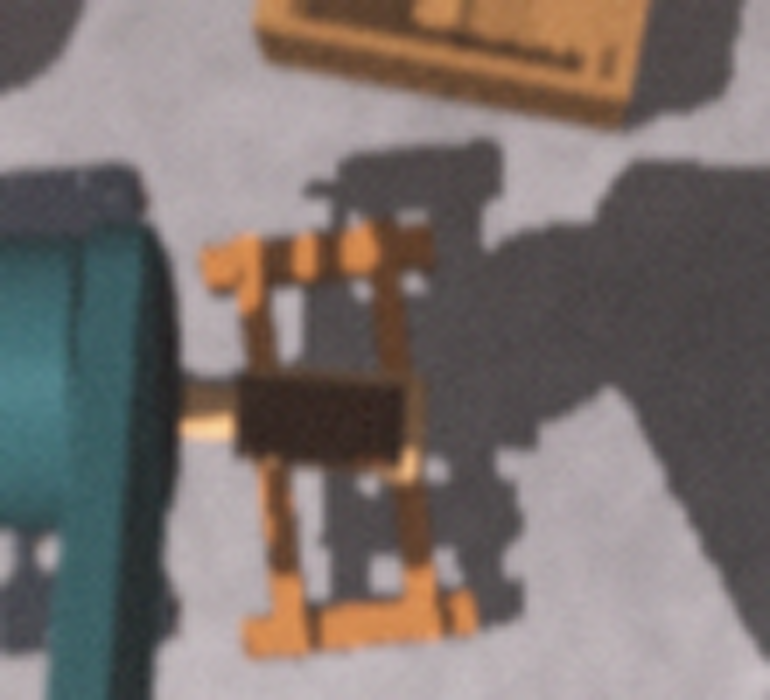

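The brush slipped out of the eased grip. I'll look wider.

```bash
python3 -c "
from h import *
snap('scene','s11',(220,170,360,270),5.7)"
```

```text
(no output)
```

View pics/s11.png

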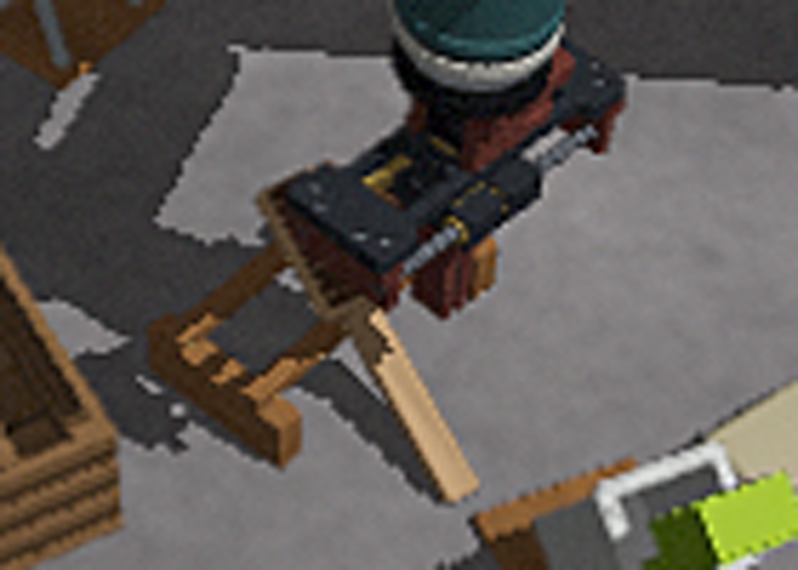

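Call:
apply_moves --increments "0 0 -0.02 0 255; 0 0 -0.03 0 255; 0 0 -0.05 0 200; 0 0.04 -0.05 0 100; 0 0.05 0 0 0; 0 0.05 0 0 0; 0 0.05 0 0 0; 0 0.05 0 0 0; 0 0.03 0 0 0"

```text
time_s: 12.1
position: [0.5452, -0.1782, 0.2552]
eef_rot: [0.005, 0.998, 0.056, 0.039]
wrist_force: [0.6, 0.2, 0.3]
width: 0.0525
```

```bash
python3 d.py; python3 -c "
from h import *
snap('scene','s12',(220,160,360,265),5.7);snap('top','t12',(150,130,280,230),6)
for n in ('scene','top'):
  for t in ('brush_mid','brush_handle_end','brush_head_end'):
    print(n,t,[(np.round(d['xyz'],3).tolist(),round(d['conf'],2)) for d in nets.spot_in(n,t)])"
```

```text
t 12.1 p [ 0.5452 -0.1782  0.2552] yaw 6.48 q [-0.46  0.23  1.57  0.03  1.27 -0.58] F [0.55 0.2  0.29] w 0.0525
scene brush_mid [([0.527, 0.027, 0.072], 0.94), ([0.661, -0.527, 0.009], 0.55), ([0.369, -0.246, 0.079], 0.29)]
scene brush_handle_end [([0.53, 0.026, 0.068], 0.91), ([0.66, -0.528, 0.01], 0.56), ([0.513, -0.307, 0.09], 0.47)]
scene brush_head_end [([0.531, 0.026, 0.074], 0.67)]
top brush_mid [([0.658, -0.529, 0.012], 0.68), ([0.701, 0.224, 0.1], 0.65), ([0.526, 0.018, 0.085], 0.61)]
top brush_handle_end [([0.658, -0.526, 0.014], 0.86), ([0.522, 0.016, 0.084], 0.83)]
top brush_head_end [([0.523, 0.018, 0.085], 0.81), ([0.661, -0.529, 0.005], 0.78)]
```

View pics/s12.png

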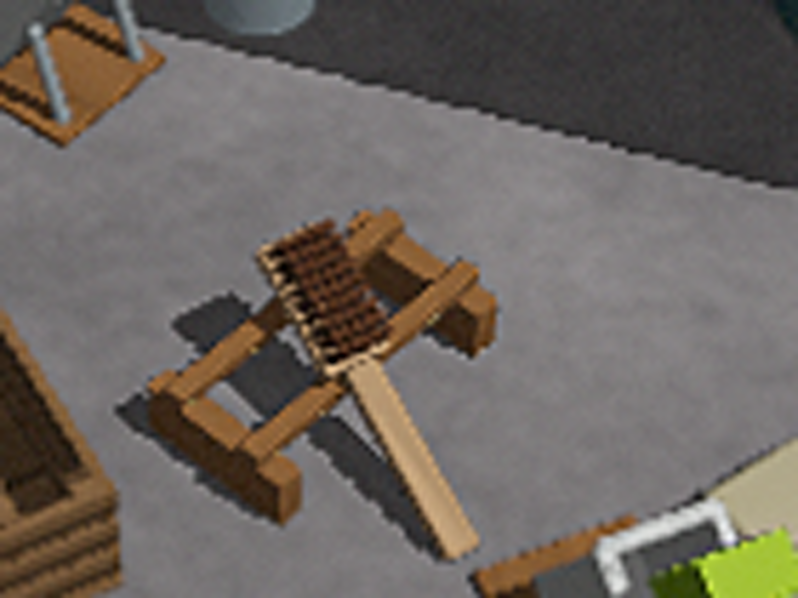

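View pics/t12.png

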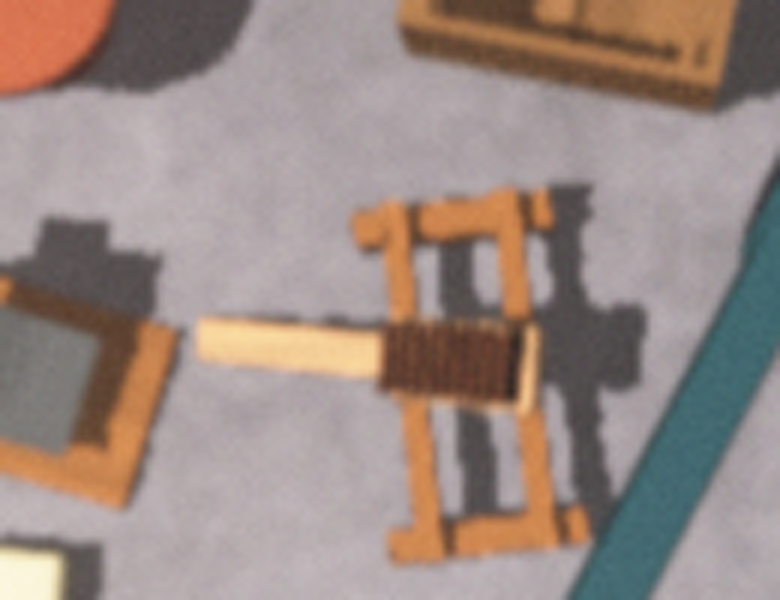

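The brush lies steady: handle end on the ledge toward +y, back on the near bar, head raised over the rest, bristles up. I'll fit its pose.

```bash
cat > bf.py <<'E'
from d import *
def bfit(top,scene,x0):
    """top/scene: list of (local xyz mm, pixel). params: mid xyz, rotvec"""
    def T(v,P): return R.from_euler("ZYX",v[3:]).apply(np.array(P)/1000)+v[:3]
    def f(v):
        e=[(proj("top",T(v,p))-q).ravel() for p,q in top]+[(proj("scene",T(v,p))-q).ravel() for p,q in scene]
        return np.r_[np.concatenate(e),v[5]*5]
    s=least_squares(f,x0,loss="soft_l1"); return s.x,f(s.x),lambda P:T(s.x,P)
E
python3 - <<'E'
from bf import *
top=[((17.5,21,6),(382,322)),((17.5,-21,6),(380,395)),((97.5,21,-6),(541,325)),((97.5,-21,-6),(530,412)),((-97.5,11,6),(202,320)),((-97.5,-11,6),(198,360))]
sc=[((97.5,21,6),(260,255)),((17.5,21,6),(330,373)),((-97.5,-11,6),(480,543))]
top=[(p,un(q,150,130,6)) for p,q in top]; sc=[(p,un(q,220,160,5.7)) for p,q in sc]
x,e,T=bfit(top,sc,[.52,.05,.06,-1.6,-.35,0])
print(x[:3].round(4),np.degrees(x[3:]).round(1),e.round(1))
for p in [(-97.5,0,0),(97.5,0,0),(57,0,0),(4,0,0)]: print(p,T(p).round(4))
o,M,y=state();print("tool z",M[:,2].round(3))
E
```

```text
[0.5269 0.0477 0.0519] [-95.6 -30.4   0.4] [ 1.3 -1.7 -0.1  0.3  0.1 -0.2  0.2 -0.1  0.1 -0.2 -0.1  0.2  0.3 -1.6
  0.4  1.   0.8  0.3  0. ]
(-97.5, 0, 0) [0.5352 0.1314 0.0025]
(97.5, 0, 0) [ 0.5187 -0.0359  0.1013]
(57, 0, 0) [ 0.5221 -0.0012  0.0808]
(4, 0, 0) [0.5266 0.0443 0.0539]
tool z [ 0.076 -0.003 -0.997]
```

```bash
python3 d.py .522 -.003 .20 -5.6
```

```text
t 12.5 p [ 0.5445 -0.1728  0.2535] yaw 6.67 q [-0.45  0.23  1.57  0.03  1.27 -0.57] F [-0.79  0.23  0.82] w 0.0848
tool delta [-0.0066 -0.1718  0.0512] turn 12.27
```

Call:
apply_moves --increments "-0.003 -0.04 0 4 0; -0.003 -0.04 0 4 0; 0 -0.04 0 4 0; 0 -0.04 0 0 0; 0 0 0 0 0; 0 0 0 0 0"

```text
time_s: 13.1
position: [0.5351, -0.0024, 0.2529]
eef_rot: [-0.001, 0.998, -0.047, 0.039]
wrist_force: [0.4, -0.3, 1.4]
width: 0.0878
```

```bash
python3 d.py .522 -.003 .15 -5.6;python3 -c "
from d import *
print('tool z',state()[1][:,2])"
```

```text
t 13.1 p [ 0.5351 -0.0024  0.2529] yaw -5.38 q [-0.14  0.18  1.65  0.01  1.24 -0.05] F [ 0.38 -0.28  1.4 ] w 0.0878
tool delta [-0.0208  0.0023  0.1016] turn 0.22
tool z [ 0.07699352 -0.00193519 -0.99702972]
```

Call:
apply_moves --increments "0.05 0 0 0 0; 0.05 0 0 0 0; 0 0 0 0 0; 0 0 0 0 0"

```text
time_s: 13.5
position: [0.6316, -0.0124, 0.2573]
eef_rot: [-0.001, 0.998, -0.046, 0.034]
wrist_force: [0.2, 0.8, 1.3]
width: 0.0877
```

```bash
python3 d.py .522 -.003 .15 -5.6;python3 -c "
from d import *
print('tool z',state()[1][:,2])"
```

```text
t 13.5 p [ 0.6316 -0.0124  0.2573] yaw -5.23 q [-0.13  0.32  1.43  0.01  1.32 -0.04] F [0.17 0.85 1.27] w 0.0877
tool delta [-0.1171  0.0011  0.0995] turn 0.37
tool z [ 0.0684838  -0.00206952 -0.99765008]
```

Call:
apply_moves --increments "-0.02 0 0 0 0; -0.02 0 0 0 0; -0.02 0 0 0 0; -0.02 0 0 0 0; -0.02 0 0 0 0; -0.01 0 0 0 0; 0 0 0 0 0; 0 0 0 0 0"

```text
time_s: 14.3
position: [0.5104, -0.0056, 0.2487]
eef_rot: [0.0, 0.998, -0.047, 0.033]
wrist_force: [-0.3, 0.3, 0.3]
width: 0.0877
```

```bash
python3 d.py .522 -.003 .15 -5.6;python3 -c "
from d import *
print('tool z',state()[1][:,2])"
```

```text
t 14.3 p [ 0.5104 -0.0056  0.2487] yaw -5.44 q [-0.15  0.15  1.69  0.01  1.24 -0.06] F [-0.33  0.26  0.28] w 0.0877
tool delta [ 0.0049 -0.0034  0.0992] turn 0.16
tool z [ 0.06503651 -0.00335759 -0.99787724]
```

Call:
apply_moves --increments "0.05 0 0 0 0; 0.05 0 0 0 0; 0.05 0 0 0 0; 0.05 0 0 0 0; 0 0 0 0 0; 0 0 0 0 0"

```text
time_s: 14.9
position: [0.7125, -0.0254, 0.2566]
eef_rot: [0.0, 0.998, -0.048, 0.031]
wrist_force: [-0.6, -0.8, 0.1]
width: 0.0877
```

```bash
python3 d.py .522 -.003 .25 -5.6;python3 -c "
from d import *
print('tool z',state()[1][:,2])"
```

```text
t 14.9 p [ 0.7125 -0.0254  0.2566] yaw -5.48 q [-0.14  0.45  1.23  0.01  1.39 -0.04] F [-0.62 -0.76  0.11] w 0.0877
tool delta [-0.1918 -0.0042 -0.0052] turn 0.12
tool z [ 0.06123303 -0.00299018 -0.99811902]
```

Call:
apply_moves --increments "-0.025 0 0 0 0; -0.025 0 0 0 0; -0.025 0 0 0 0; -0.025 0 0 0 0; -0.025 0 0 0 0; -0.025 0 0 0 0; -0.025 0 0 0 0; -0.01 0 0 0 0; 0 0 0 0 0"

```text
time_s: 15.8
position: [0.5136, -0.0064, 0.2432]
eef_rot: [0.0, 0.998, -0.048, 0.029]
wrist_force: [0.7, 0.4, 0.7]
width: 0.0878
```

```bash
python3 d.py .522 -.003 .15 -5.6;python3 -c "
from d import *
print('tool z',state()[1][:,2])"
```

```text
t 15.8 p [ 0.5136 -0.0064  0.2432] yaw -5.47 q [-0.15  0.16  1.69  0.01  1.23 -0.06] F [0.66 0.35 0.66] w 0.0878
tool delta [ 0.0025 -0.0039  0.0935] turn 0.13
tool z [ 0.05863099 -0.00284807 -0.99827566]
```

Call:
apply_moves --increments "0.003 -0.003 0.03 0 0; 0 0 0.03 0 0; 0 0 0 0 0; 0 0 0 0 0"

```text
time_s: 16.2
position: [0.5259, -0.0045, 0.1853]
eef_rot: [0.0, 0.998, -0.048, 0.034]
wrist_force: [0.3, 1.1, 0.3]
width: 0.0874
```

```bash
python3 d.py .522 -.003 .07 -5.6;python3 -c "
from d import *
print('tool z',state()[1][:,2])
from h import *
snap('scene','s13',(220,150,340,250),6);snap('top','t13',(180,130,290,230),7)
"
```

```text
t 16.2 p [ 0.5259 -0.0045  0.1853] yaw -5.49 q [-0.14  0.23  1.75  0.01  1.09 -0.05] F [0.28 1.06 0.33] w 0.0874
tool delta [-0.0118 -0.0009  0.1148] turn 0.11
tool z [ 0.06771429 -0.00401279 -0.99769668]
```

View pics/s13.png

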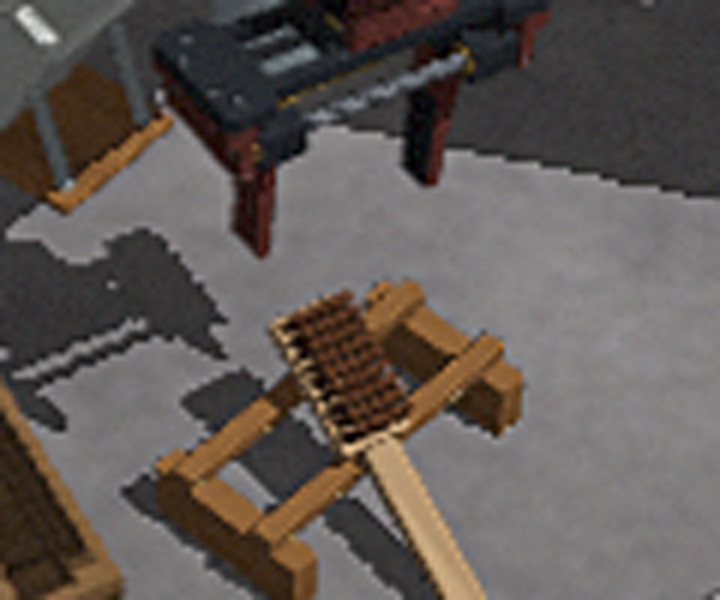

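Call:
apply_moves --increments "-0.005 0 0.01 0 0; -0.004 0 0.01 0 0; -0.003 0 0.01 0 0; 0 0 0.01 0 0; 0 0 0.01 0 0; 0 0 0.01 0 0; 0 0 0 0 0"

```text
time_s: 17.0
position: [0.519, -0.004, 0.1222]
eef_rot: [0.001, 0.998, -0.048, 0.036]
wrist_force: [-0.5, -0.6, 0.0]
width: 0.0877
```

```bash
python3 d.py .522 -.003 .07 -5.6;python3 -c "
from d import *
print('tool z',state()[1][:,2])
"
```

```text
t 17.0 p [ 0.519  -0.004   0.1222] yaw -5.5 q [-0.15  0.3   1.84  0.01  0.93 -0.05] F [-0.51 -0.64  0.01] w 0.0877
tool delta [-0.0009 -0.0011  0.0523] turn 0.1
tool z [ 0.07219477 -0.00480276 -0.99737899]
```

Call:
apply_moves --increments "0 -0.001 0.012 0 0; 0 0 0.012 0 0; 0 0 0.012 0 0; 0 0 0.01 0 0; 0 0 0.004 0 0; 0 0 0 0 0"

```text
time_s: 17.6
position: [0.5243, -0.0031, 0.0683]
eef_rot: [0.001, 0.998, -0.048, 0.037]
wrist_force: [-0.0, 0.6, 0.2]
width: 0.0879
```

```bash
python3 d.py .522 -.003 .07 -5.6;python3 -c "
from d import *
print('tool z',state()[1][:,2])
from h import *
snap('scene','s14',(220,150,340,250),6);snap('top','t14',(180,130,290,230),7)
"
```

```text
t 17.6 p [ 0.5243 -0.0031  0.0683] yaw -5.5 q [-0.14  0.39  1.88  0.01  0.8  -0.05] F [-0.01  0.59  0.15] w 0.0879
tool delta [-0.0021  0.0001 -0.0019] turn 0.1
tool z [ 0.07330411 -0.00483058 -0.99729794]
```

View pics/s14.png

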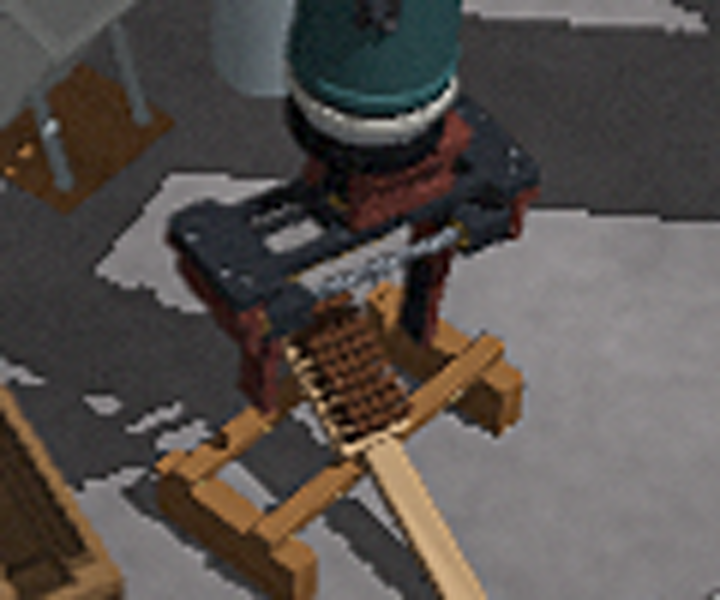

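The fingers straddle the head (scene (262,395) and (425,330)). I'll close firmly.

Call:
apply_moves --increments "-0.002 0 0.003 0 100; 0 0 0 0 160; 0 0 0 0 255; 0 0 0 0 255; 0 0 0 0 255; 0 0 0 0 255; 0 0 0 0 255; 0 0 0 0 255; 0 0 0 0 255; 0 0 0 0 255" --newtons 50

```text
time_s: 18.7
position: [0.5241, -0.003, 0.0675]
eef_rot: [0.001, 0.998, -0.048, 0.039]
wrist_force: [-0.0, 0.7, -0.8]
width: 0.036
```

```bash
python3 d.py .522 -.003 .07 -5.6;python3 -c "
from h import *
snap('scene','s15',(220,150,360,255),5.7);snap('top','t15',(140,130,290,230),5)
"
```

```text
t 18.7 p [ 0.5241 -0.003   0.0675] yaw -5.5 q [-0.14  0.39  1.89  0.01  0.79 -0.05] F [-0.03  0.73 -0.77] w 0.036
tool delta [-0.0019  0.0002 -0.0026] turn 0.1
```

View pics/s15.png

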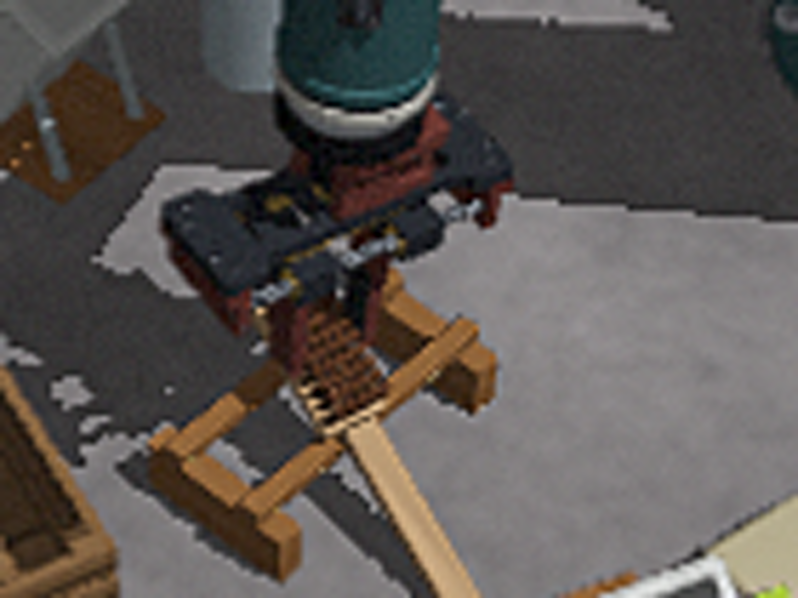

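View pics/t15.png

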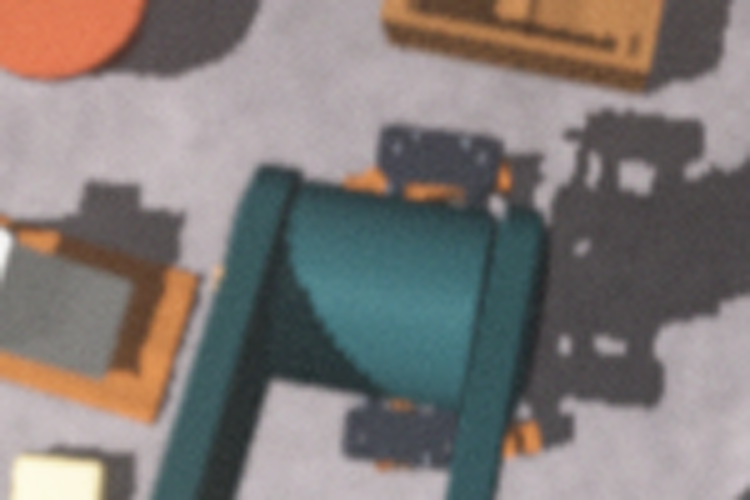

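Call:
apply_moves --increments "0 0 0 0 255; 0 0 0 0 255; 0 0 0 0 255"

```text
time_s: 19.1
position: [0.524, -0.003, 0.0675]
eef_rot: [0.001, 0.998, -0.048, 0.039]
wrist_force: [-0.4, -0.6, 0.2]
width: 0.0358
```

```bash
python3 -c "
from h import *
im=imaging.camera('scene')[:,:,::-1]
cv2.imwrite('pics/s16.png',cv2.resize(im[190:250,250:320],None,fx=11,fy=10,interpolation=cv2.INTER_CUBIC))
"
```

```text
(no output)
```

View pics/s16.png

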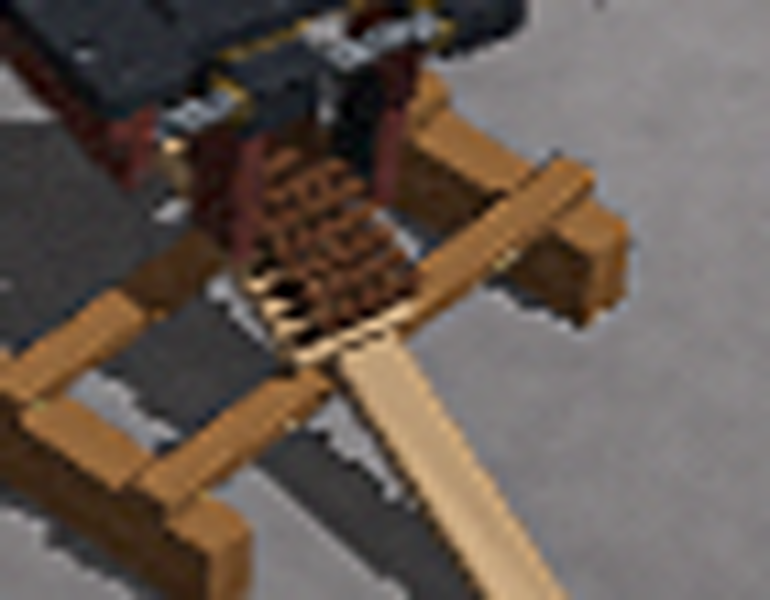

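Width is 36 mm, which is the bristle pack rather than the 42 mm wood. I'll check the brush pose before lifting.

```bash
python3 -c "
from h import *
snap('scene','s17',(255,195,335,275),8)
"
```

```text
(no output)
```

View pics/s17.png

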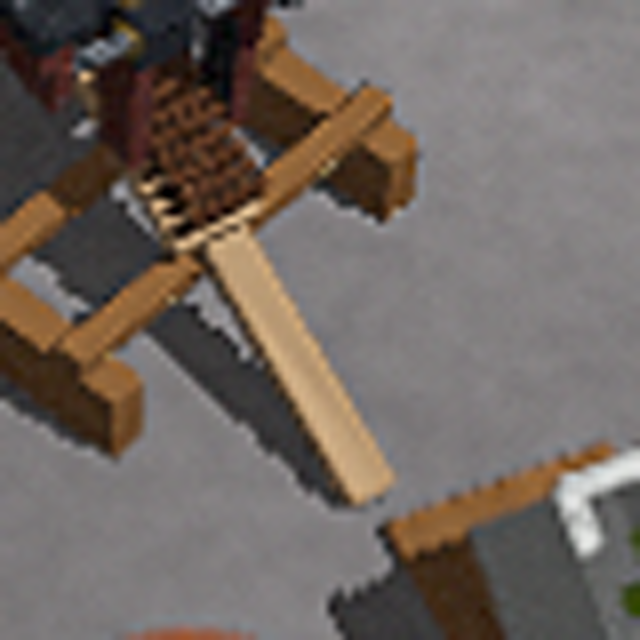

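The brush has not moved. I'll open, go 10 mm deeper between the bars and re-close onto the wood.

Call:
apply_moves --increments "0 0 0 0 100; 0 0 0 0 100; 0 0 0 0 100; 0 0 0.007 0 100; 0 0 0.005 0 100; 0 0 0 0 255; 0 0 0 0 255; 0 0 0 0 255; 0 0 0 0 255; 0 0 0 0 255"

```text
time_s: 20.2
position: [0.5252, -0.0031, 0.0542]
eef_rot: [0.001, 0.998, -0.048, 0.039]
wrist_force: [-0.1, 0.8, 0.7]
width: 0.0422
```

Call:
apply_moves --increments "0 0 0 0 255; 0 0 0 0 255; 0 0 0 0 255"

```text
time_s: 20.5
position: [0.5251, -0.0031, 0.0544]
eef_rot: [0.001, 0.998, -0.048, 0.039]
wrist_force: [0.0, 0.2, -0.8]
width: 0.0419
```

```bash
python3 -c "
from h import *
snap('scene','s18',(255,185,335,265),8)
"
```

```text
(no output)
```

View pics/s18.png

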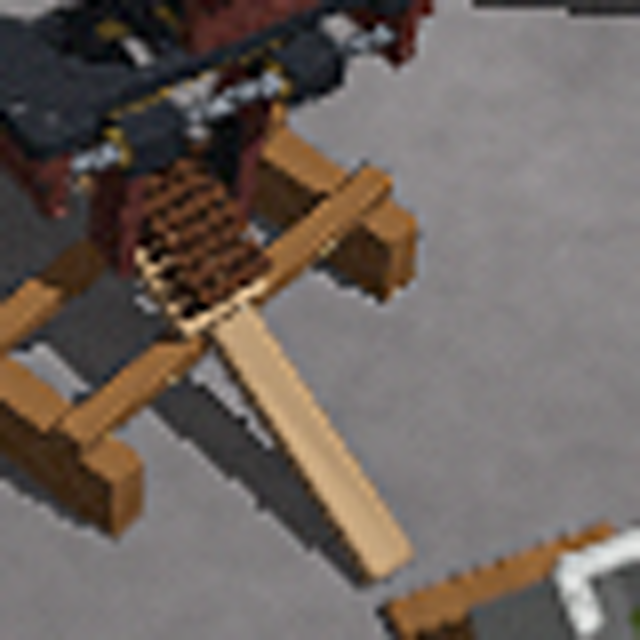

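Wood is gripped (42 mm), but perhaps only by the pad edges. I'll go another 7 mm deeper for a safe hold.

Call:
apply_moves --increments "0 0 0 0 120; 0 0 0 0 110; 0 0 0.007 0 110; 0 0 0 0 110; 0 0 0 0 255; 0 0 0 0 255; 0 0 0 0 255; 0 0 0 0 255; 0 0 0 0 255; 0 0 0 0 255" --newtons 55

```text
time_s: 21.55
position: [0.5256, -0.0031, 0.0467]
eef_rot: [0.001, 0.998, -0.048, 0.039]
wrist_force: [0.6, -0.4, -0.3]
width: 0.0427
```

Call:
apply_moves --increments "0 0 -0.015 0 255; 0 0 -0.015 0 255; 0 0 -0.015 0 255; 0 0 -0.015 0 255; 0 0 0 0 255"

```text
time_s: 22.05
position: [0.5194, -0.0029, 0.1073]
eef_rot: [0.001, 0.998, -0.048, 0.037]
wrist_force: [0.9, 0.4, -1.2]
width: 0.0428
```

```bash
python3 d.py; python3 -c "
from h import *
snap('scene','s19',(245,155,335,265),6)
"
```

```text
t 22.05 p [ 0.5194 -0.0029  0.1073] yaw -5.49 q [-0.14  0.32  1.86  0.01  0.89 -0.05] F [ 0.9   0.41 -1.22] w 0.0428
```

View pics/s19.png

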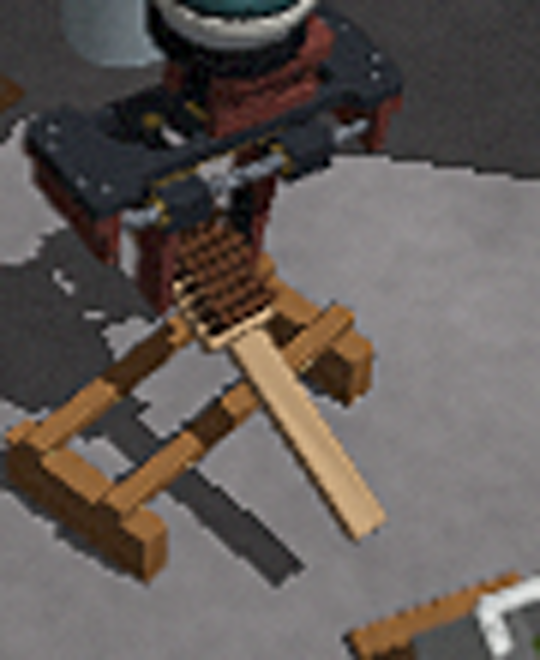

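Lifted and held firmly (42.8 mm). I'll raise clear and turn half round.

Call:
apply_moves --increments "0 0 -0.035 0 255; 0 0 -0.035 0 255; 0 0 -0.035 0 255; 0 0 -0.035 0 255; 0 0 -0.03 3 255; 0 0 0 8.5 255; 0 0 0 8.5 255; 0 0 0 8.5 255; 0 0 0 8.5 255; 0 0 0 8.5 255"

```text
time_s: 23.1
position: [0.5019, -0.0018, 0.2718]
eef_rot: [-0.011, 0.899, -0.436, 0.027]
wrist_force: [-0.0, -0.5, -0.9]
width: 0.0425
```

Call:
apply_moves --increments "0 0 0 8.5 255; 0 0 0 8.5 255; 0 0 0 8.5 255; 0 0 0 8.5 255; 0 0 0 8.5 255; 0 0 0 8.5 255; 0 0 0 8.5 255; 0 0 0 8.5 255; 0 0 0 8.5 255; 0 0 0 8.5 255"

```text
time_s: 24.1
position: [0.4962, -0.0012, 0.2573]
eef_rot: [0.017, -0.361, 0.932, -0.007]
wrist_force: [-0.1, 0.2, -1.5]
width: 0.0427
```

```bash
python3 d.py .48 -.2 .28 -168.3; python3 -c "
from h import *
from d import state
print(state()[1][:,2])
snap('scene','s20',(200,70,330,200),6)
"
```

```text
t 24.1 p [ 0.4962 -0.0012  0.2573] yaw -137.68 q [-0.15  0.14  1.68  0.    1.29  2.26] F [-0.13  0.2  -1.52] w 0.0427
tool delta [ 0.1452 -0.1368 -0.0231] turn 30.62
[ 3.68782139e-02 -7.09561837e-04 -9.99319515e-01]
```

View pics/s20.png

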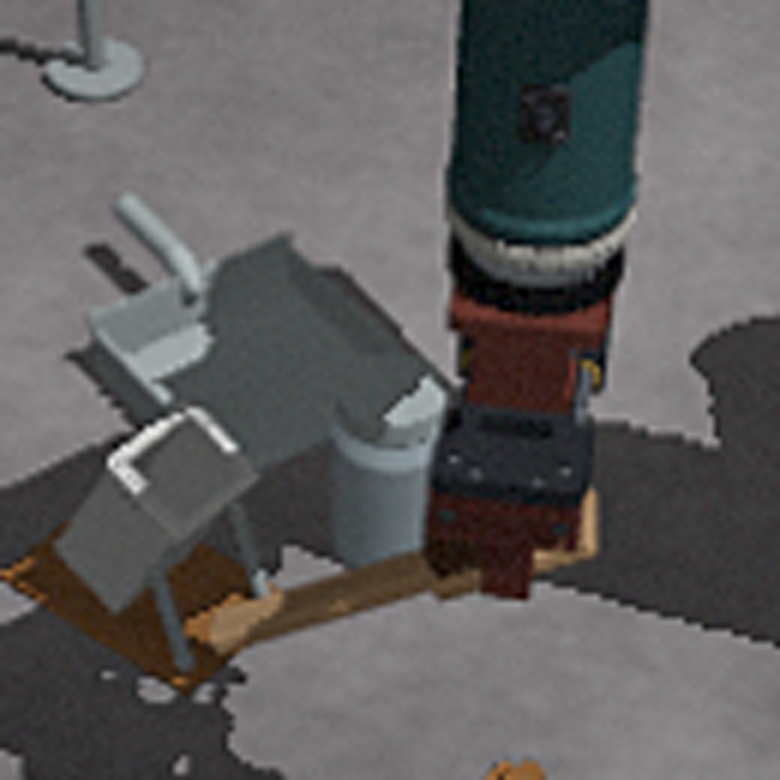

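```bash
cat > plan.py <<'E'
from fit import *
from d import state
g=geo(r.x); O,m,d_,ax,cx,cy=g[:6]
up=np.array([0,0,1.])
def tcp_for(tcx,ts,E,L=.154):
    """TCP for tip at crock (cx=tcx,s=ts), brush elevation E(deg), grip L from tip"""
    E=np.radians(E); tip=O+ts*ax+tcx*cx
    gr=tip+L*(np.cos(E)*d_+np.sin(E)*up)
    M=state()[1]
    return gr+.011*M[:,2]
def go(t,yaw=-168.3):
    o,M,y=state();p=o["position"]
    print("now",p.round(4),"yaw",y.round(1),"z",M[:2,2].round(3),"F",o["wrist_force"].round(1),"w",o["width"].round(4),"t",round(o["time_s"],2))
    print("target",t.round(4),"tool delta",(M.T@(t-p)).round(4),"turn",round(((y-yaw+180)%360)-180,2))
E
python3 -c "
from plan import *
go(tcp_for(.020,.131,28))"
```

```text
Traceback (most recent call last):
  File "plan.py", line 13, in go
    print("now",p.round(4),"yaw",y.round(1),"z",M[:2,2].round(3),"F",o["wrist_force"].round(1),"w",o["width"].round(4),"t",round(o["time_s"],2))
                                                                                                   ^^^^^^^^^^^^^^^^
AttributeError: 'float' object has no attribute 'round'
```

```bash
sed -i 's/o\["width"\].round(4)/round(o["width"],4)/' plan.py; python3 -c "
from plan import *
go(tcp_for(.020,.131,28))"
```

```text
now [ 0.4959 -0.0012  0.257 ] yaw -138.1 z [ 0.036 -0.001] F [-1.1 -0.2 -1.7] w 0.0423 t 24.15
target [ 0.4568 -0.1298  0.1855] tool delta [ 0.1168 -0.068   0.0702] turn 30.18
```

Call:
apply_moves --increments "0 0 -0.01 8.5 255; 0 0 0 8.5 255; 0 0 0 8.5 255; 0 0 0 4.5 255; 0.016 -0.03 0 0 255; 0.016 -0.03 0 0 255; 0.016 -0.03 0 0 255; 0.012 -0.02 0 0 255; 0 0 0 0 255; 0 0 0 0 255"

```text
time_s: 25.15
position: [0.4563, -0.1233, 0.2558]
eef_rot: [0.012, -0.114, 0.993, 0.001]
wrist_force: [-0.1, 0.3, -1.5]
width: 0.0423
```

```bash
python3 -c "
from plan import *
go(tcp_for(.020,.131,28))
snap('scene','s21',(180,60,300,180),6)"
```

```text
now [ 0.4563 -0.1233  0.2558] yaw -166.9 z [0.023 0.004] F [-0.1  0.3 -1.5] w 0.0423 t 25.15
target [ 0.4567 -0.1297  0.1855] tool delta [ 0.0027 -0.0063  0.0703] turn 1.44
```

View pics/s21.png

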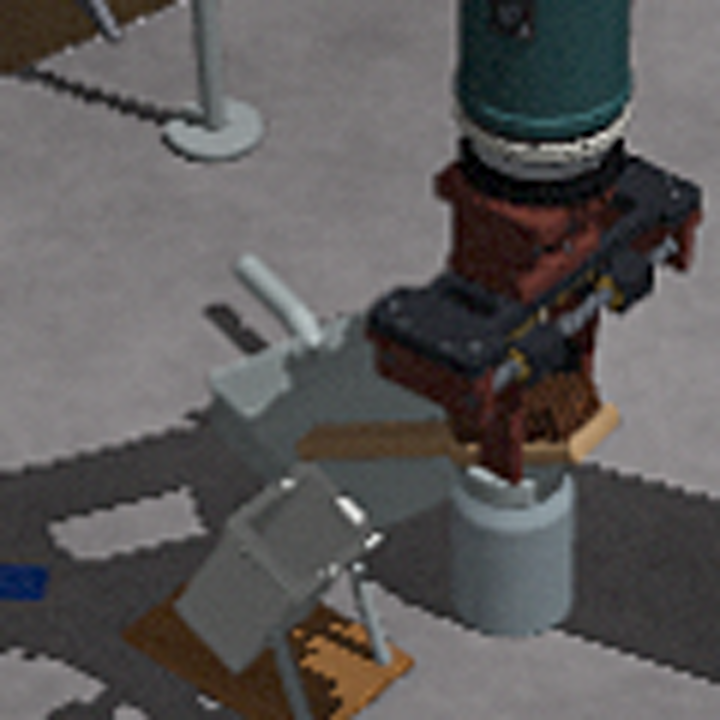

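```bash
cat > tilt2.py <<'E'
from d import *
def elev(tipp,headp):
    o,M,y=state(); g=o["position"]-.011*M[:,2]; lat=M[:,1]; up=-M[:,2]; X=M[:,0]
    def ends(v):
        a=lat*np.cos(v[0])+up*np.sin(v[0]); c=-lat*np.sin(v[0])+up*np.cos(v[0])
        t=g-a*v[1]+c*v[2]+X*v[3]; return t,t+.195*a
    f=lambda v:np.r_[(proj("scene",ends(v)[0])-tipp).ravel(),(proj("scene",ends(v)[1])-headp).ravel(),v[2]*100,v[3]*100]
    s=least_squares(f,[.5,.15,0,0]); return np.degrees(s.x[0]),s.x[1:],s.fun.round(2),ends(s.x)
E
python3 -c "
from tilt2 import *
print(elev(un((303,441),180,60,6),un((596,436),180,60,6)))"
```

```text
(np.float64(26.623805524652166), array([ 0.15471578,  0.01280428, -0.00292906]), array([ 2.34, -0.89, -1.96,  1.08,  1.28, -0.29]), (array([ 0.49305988, -0.26246537,  0.20918614]), array([ 0.45136007, -0.09308089,  0.29633557])))
```

```bash
python3 - <<'E'
s=open('plan.py').read()
s=s.replace("E,L=.154):","E,L=.155,c=.013):").replace("+np.sin(E)*up)\n","+np.sin(E)*up)-c*(-np.sin(E)*d_+np.cos(E)*up)\n")
open('plan.py','w').write(s)
E
python3 -c "
from plan import *
go(tcp_for(.022,.135,26.6))
go(tcp_for(.012,.118,26.6))
go(tcp_for(-.010,.083,26.6))"
```

```text
now [ 0.4563 -0.1231  0.2558] yaw -166.8 z [0.023 0.004] F [-0.7  0.1 -1.9] w 0.042 t 25.2
target [ 0.4542 -0.1178  0.1734] tool delta [0.0028 0.0057 0.0824] turn 1.47
now [ 0.4563 -0.1231  0.2558] yaw -166.8 z [0.023 0.004] F [-0.7  0.1 -1.9] w 0.042 t 25.2
target [ 0.4577 -0.1346  0.1637] tool delta [ 0.0034 -0.0114  0.0921] turn 1.47
now [ 0.4563 -0.1231  0.2558] yaw -166.8 z [0.023 0.004] F [-0.7  0.1 -1.9] w 0.042 t 25.2
target [ 0.4652 -0.1704  0.1444] tool delta [ 0.0048 -0.048   0.1114] turn 1.47
```

Call:
apply_moves --increments "0.003 0.012 0.02 1.4 255; 0 0 0.02 0 255; 0 0 0.02 0 255; 0 0 0.012 0 255; 0 0 0 0 255; 0 0 0 0 255"

```text
time_s: 25.8
position: [0.4547, -0.1049, 0.1813]
eef_rot: [0.013, -0.108, 0.994, 0.002]
wrist_force: [0.0, -0.1, -0.8]
width: 0.0426
```

```bash
python3 -c "
from plan import *
go(tcp_for(.022,.135,26.6))
snap('scene','s22',(190,100,290,190),8);snap('top','t22',(270,150,370,225),8)"
```

```text
now [ 0.4547 -0.1049  0.1813] yaw -167.6 z [0.025 0.006] F [ 0.  -0.1 -0.8] w 0.0426 t 25.8
target [ 0.4542 -0.1178  0.1734] tool delta [ 0.0035 -0.0125  0.0078] turn 0.71
```

View pics/s22.png

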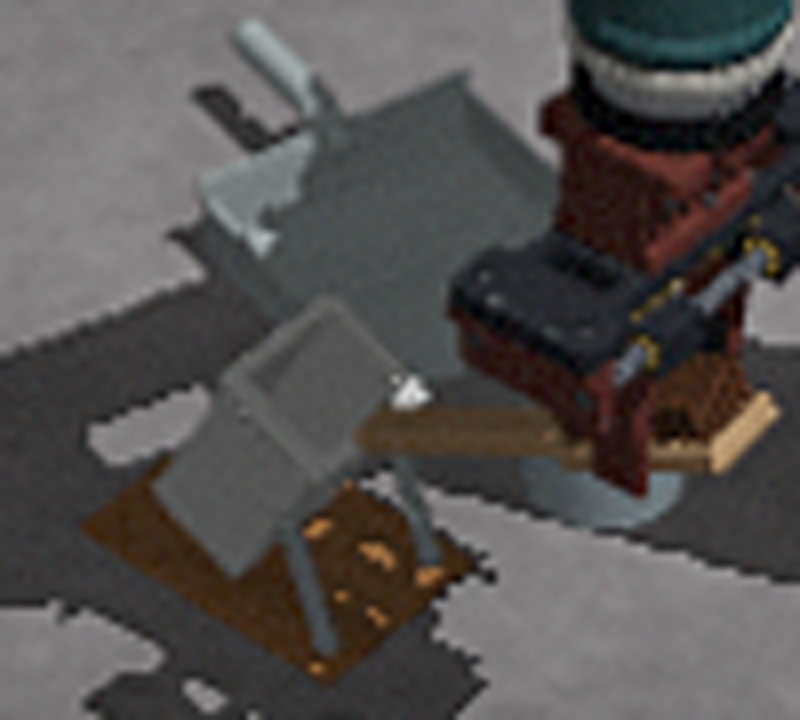

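View pics/t22.png

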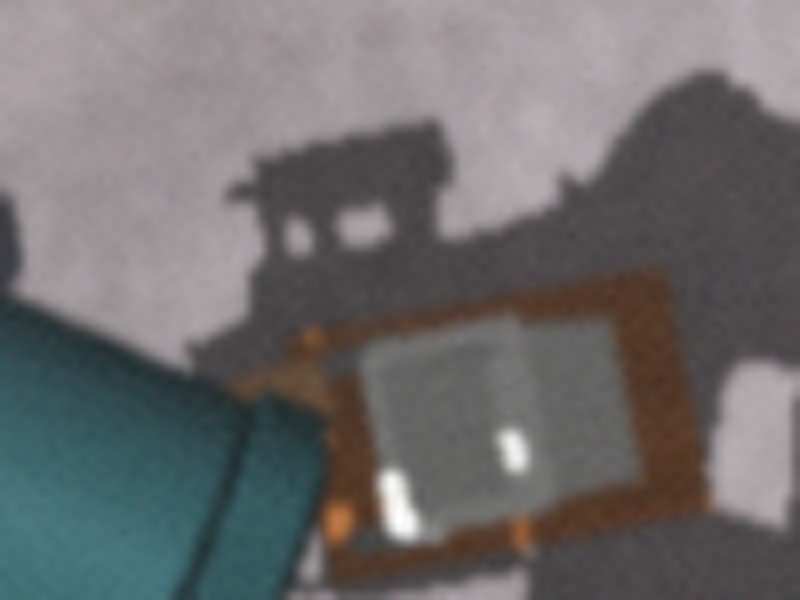

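```bash
python3 -c "
from plan import *
t,e=tri(un((362,430),190,100,8),un((328,388),270,150,8)); print(t,e)
print('crock coords cx,cy,s',(t-O)@cx,(t-O)@cy,(t-O)@ax)
o,M,y=state();gp=o['position']-.011*M[:,2];v=gp-t;print('in tool',M.T@v, np.linalg.norm(v))
h=None
# head end face center from scene with length constraint
hp=un((742,432),190,100,8)
f=lambda X:np.r_[(proj('scene',X)-hp).ravel(),(np.linalg.norm(X-t)-.195)*2000]
s=least_squares(f,gp+.03*d_);print('head',s.x,s.fun.round(2),'dir tool',(M.T@(s.x-t)/.195).round(3))
"
```

```text
[ 0.50096576 -0.23998106  0.13785028] 0.7102072923228206
crock coords cx,cy,s 0.029597295914758882 -0.02107822608410445 0.1523613701490861
in tool [ 0.0148686   0.14143184 -0.0552973 ] 0.15258384954338788
head [ 0.44393822 -0.07507098  0.22489925] [0. 0. 0.] dir tool [ 0.093  0.889 -0.449]
```

The tip is 21 mm off sideways because the brush sits about 6° yawed in the jaws. I'll re-plan with the measured tip-in-tool vector and yaw −174.3°.

```bash
cat >> plan.py <<'E'
TIP=np.array([-.0149,-.1414,.0443])
def go2(tcx,ts,yaw=-174.3,tip=TIP,tcy=0):
    o,M,y=state();p=o["position"]
    Mt=R.from_euler("z",yaw-y,degrees=True).as_matrix()@M
    T=O+ts*ax+tcx*cx+tcy*cy
    t=T-Mt@tip; cur=p+M@tip-O
    print("tip now cx,cy,s",(cur@cx).round(4),(cur@cy).round(4),(cur@ax).round(4),"target",t.round(4),"delta in final tool axes",(Mt.T@(t-p)).round(4),"turn",round(((y-yaw+180)%360)-180,2),"F",o["wrist_force"].round(1),"t",round(o["time_s"],2),"w",round(o["width"],4))
E
python3 -c "
from plan import *
go2(.022,.140)"
```

```text
tip now cx,cy,s 0.0296 -0.0211 0.1524 target [ 0.4529 -0.1177  0.1749] delta in final tool axes [ 0.0035 -0.0121  0.0068] turn 6.68 F [ 0.8 -0.  -1. ] t 25.9 w 0.0424
```

Call:
apply_moves --increments "0 0 0 6.6 255; 0.003 -0.01 0.004 0 255; 0 0 0 0 255; 0 0 0 0 255"

```text
time_s: 26.3
position: [0.4551, -0.1169, 0.1799]
eef_rot: [0.015, -0.052, 0.999, 0.001]
wrist_force: [-0.2, -0.8, -0.2]
width: 0.0425
```

```bash
python3 -c "
from plan import *
go2(.022,.140)
snap('scene','s23',(190,100,290,190),8);snap('top','t23',(270,150,370,225),8)"
```

```text
tip now cx,cy,s 0.0198 -0.0032 0.1445 target [ 0.4527 -0.1177  0.1748] delta in final tool axes [ 0.0026 -0.0006  0.005 ] turn 0.26 F [-0.2 -0.8 -0.2] t 26.3 w 0.0425
```

View pics/s23.png

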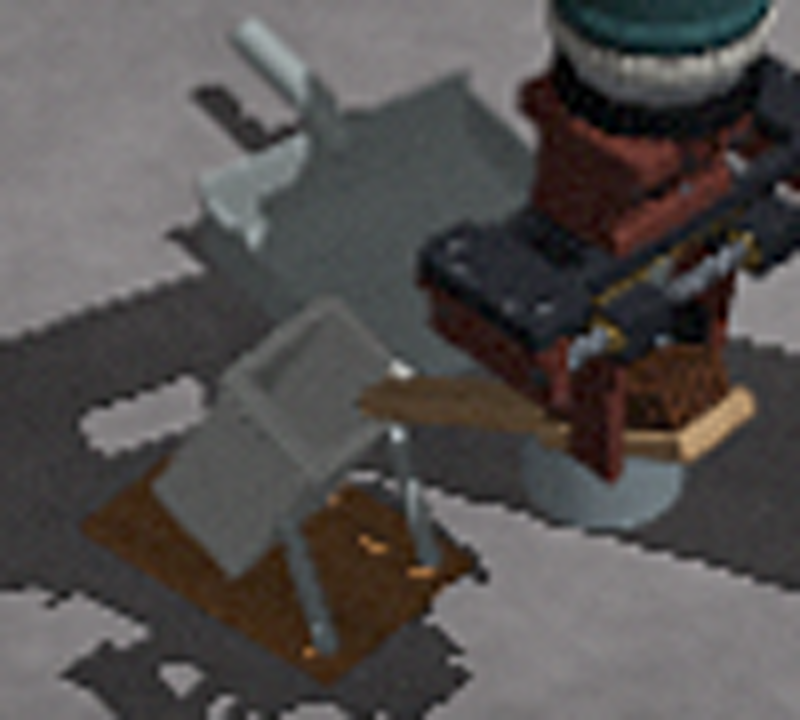

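View pics/t23.png

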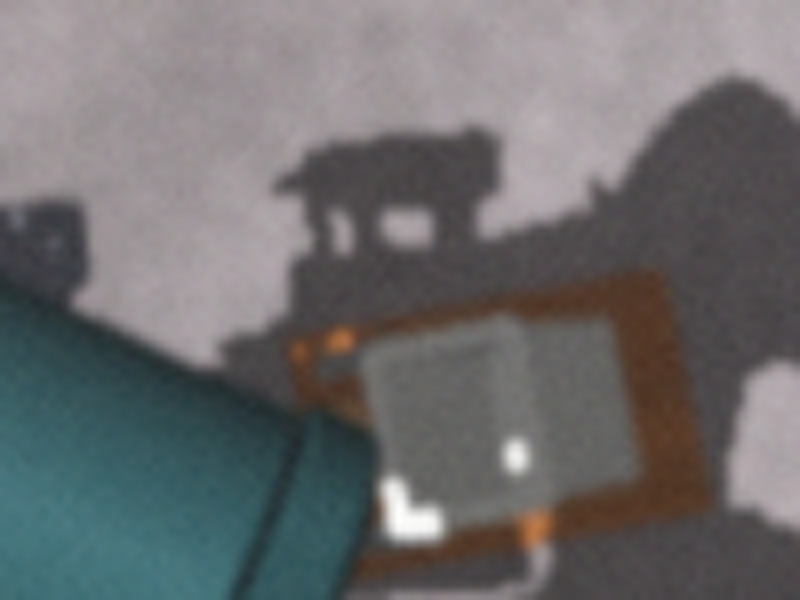

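```bash
python3 -c "
from plan import *
o,M,y=state(); T=o['position']+M@TIP
print(((proj('scene',T)[0]+.5-[190,100])*8).round(), ((proj('top',T)[0]+.5-[270,150])*8).round())
go2(.014,.128)
go2(.005,.110);go2(-.008,.085)"
```

```text
[376. 398.] [375. 430.]
tip now cx,cy,s 0.02 -0.003 0.1445 target [ 0.4554 -0.1304  0.1685] delta in final tool axes [ 0.0013 -0.0136  0.0113] turn 0.24 F [-0.2 -0.2 -0.6] t 26.4 w 0.0426
tip now cx,cy,s 0.02 -0.003 0.1445 target [ 0.4588 -0.1468  0.1574] delta in final tool axes [-0.0001 -0.0303  0.0224] turn 0.24 F [-0.2 -0.2 -0.6] t 26.4 w 0.0426
tip now cx,cy,s 0.02 -0.003 0.1445 target [ 0.4637 -0.1701  0.1422] delta in final tool axes [-0.0022 -0.054   0.0376] turn 0.24 F [-0.2 -0.2 -0.6] t 26.4 w 0.0426
```

Call:
apply_moves --increments "0.004 -0.013 0.01 0 255; 0 -0.013 0.009 0 255; 0 0 0 0 255; 0 0 0 0 255"

```text
time_s: 26.8
position: [0.455, -0.144, 0.1604]
eef_rot: [0.016, -0.053, 0.998, 0.001]
wrist_force: [0.4, 0.1, -2.4]
width: 0.0425
```

```bash
python3 -c "
from plan import *
go2(-.008,.085)
snap('scene','s24',(190,100,290,190),8);snap('top','t24',(270,150,370,225),8)"
```

```text
tip now cx,cy,s 0.0066 0.0023 0.1144 target [ 0.4636 -0.1701  0.1422] delta in final tool axes [-0.0054 -0.0268  0.0183] turn 0.34 F [ 0.4  0.1 -2.4] t 26.8 w 0.0425
```

View pics/s24.png

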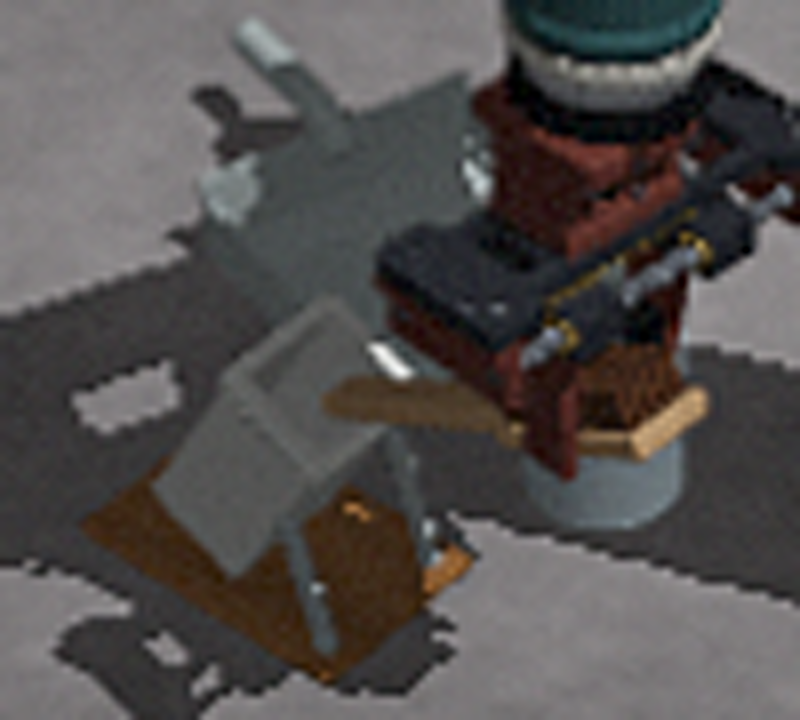

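View pics/t24.png

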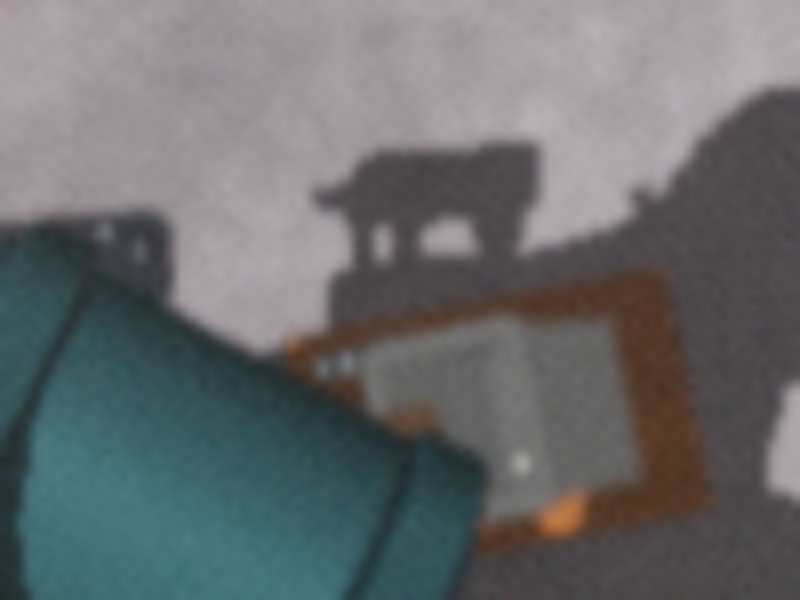

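```bash
python3 -c "
from plan import *
t,e=tri(un((331,399),190,100,8),un((436,432),270,150,8)); print(t,e,'cx,cy,s',(t-O)@cx,(t-O)@cy,(t-O)@ax)
o,M,y=state(); T=o['position']+M@TIP
print(((proj('scene',T)[0]+.5-[190,100])*8).round(), ((proj('top',T)[0]+.5-[270,150])*8).round())
"
```

```text
[ 0.48767738 -0.28128386  0.11744994] 0.7724354498008665 cx,cy,s 0.007133872080001552 0.0003683524967775831 0.11583582783200287
[338. 398.] [444. 433.]
```

The tip is in the mouth opening as predicted (cx 7, s 115 mm). I'll push further in along the handle's direction.

Call:
apply_moves --increments "-0.001 -0.012 0.008 0 255; -0.001 -0.012 0.008 0 255; 0 -0.006 0.004 0 255; 0 0 0 0 255"

```text
time_s: 27.3
position: [0.4622, -0.1757, 0.1395]
eef_rot: [0.017, -0.054, 0.998, 0.001]
wrist_force: [-0.5, 0.1, -1.8]
width: 0.0428
```

```bash
python3 -c "
from plan import *
go2(-.014,.075)
snap('scene','s25',(190,90,290,180),8)"
```

```text
tip now cx,cy,s -0.0113 0.0013 0.0802 target [ 0.4656 -0.18    0.1363] delta in final tool axes [-0.0029 -0.0046  0.0032] turn 0.46 F [-0.5  0.1 -1.8] t 27.3 w 0.0428
```

View pics/s25.png

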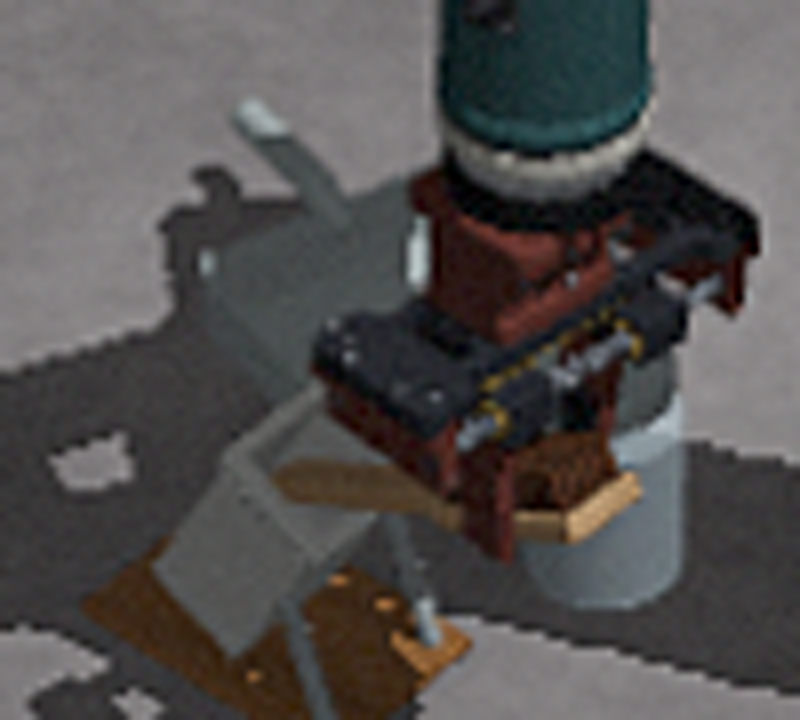

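The handle is well inside. I'll seat the tip against the upper wall, then arc up and back so the wall turns the brush steeper.

Call:
apply_moves --increments "-0.002 -0.008 0.006 0.4 255; 0 -0.006 -0.013 0 255; 0 -0.007 -0.012 0 255; 0 -0.008 -0.012 0 255; 0 0 0 0 255" --newtons 40

```text
time_s: 27.85
position: [0.4649, -0.2033, 0.1688]
eef_rot: [0.015, -0.049, 0.999, 0.004]
wrist_force: [0.8, 1.3, -1.1]
width: 0.0419
```

```bash
python3 -c "
from plan import *
go2(-.014,.075)
snap('scene','s26',(190,80,290,170),8)"
```

```text
tip now cx,cy,s -0.0491 0.0056 0.091 target [ 0.4658 -0.1803  0.1374] delta in final tool axes [-0.0022  0.0227  0.0316] turn -0.03 F [ 0.8  1.3 -1.1] t 27.85 w 0.0419
```

View pics/s26.png

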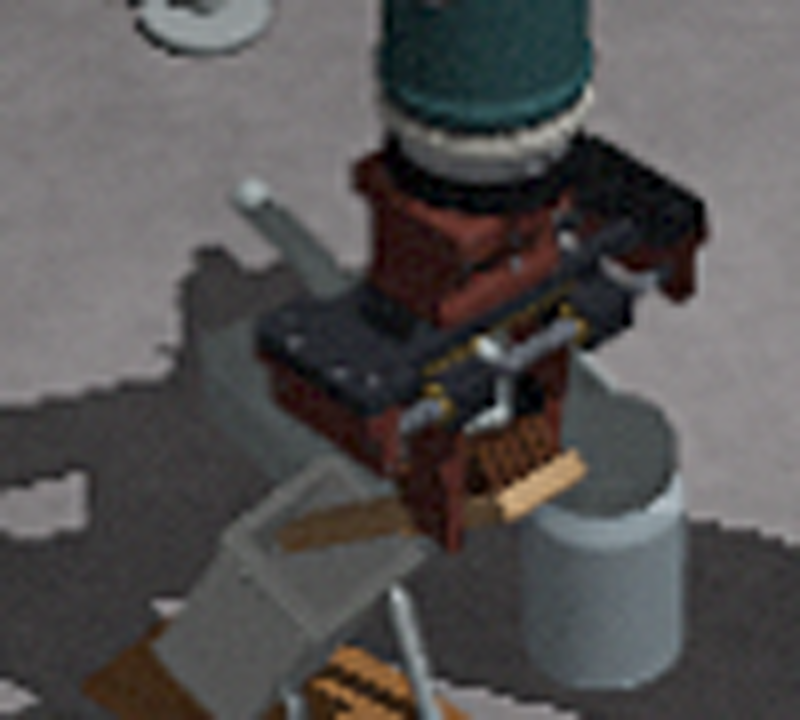

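The wall is turning the brush as intended. I'll continue.

Call:
apply_moves --increments "-0.001 -0.009 -0.01 0 255; 0 -0.01 -0.009 0 255; 0 -0.01 -0.008 0 255; 0 0 0 0 255"

```text
time_s: 28.3
position: [0.4671, -0.2318, 0.1951]
eef_rot: [0.013, -0.05, 0.999, 0.006]
wrist_force: [0.1, 1.9, -2.0]
width: 0.042
```

```bash
python3 -c "
from plan import *
go2(-.014,.075)
snap('scene','s27',(180,70,280,160),8)"
```

```text
tip now cx,cy,s -0.0862 0.0092 0.0992 target [ 0.4659 -0.1805  0.1381] delta in final tool axes [-0.0023  0.0505  0.0577] turn 0.02 F [ 0.1  1.9 -2. ] t 28.3 w 0.042
```

View pics/s27.png

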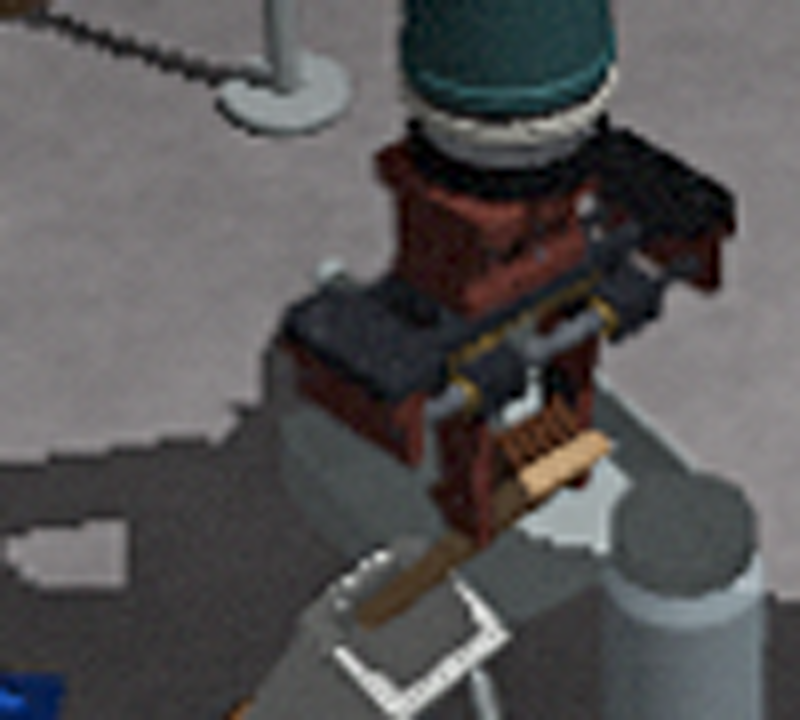

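Call:
apply_moves --increments "-0.004 -0.011 -0.008 0 255; -0.004 -0.005 -0.003 0 255; 0 0 0 0 255; 0 0 0 0 255"

```text
time_s: 28.75
position: [0.4741, -0.2456, 0.2043]
eef_rot: [0.011, -0.049, 0.999, 0.008]
wrist_force: [-1.1, 1.8, -1.3]
width: 0.0417
```

```bash
python3 -c "
from plan import *
go2(-.014,.075)
snap('scene','s28',(180,70,280,160),8)"
```

```text
tip now cx,cy,s -0.1033 0.0056 0.0992 target [ 0.4661 -0.1807  0.1387] delta in final tool axes [0.003  0.0644 0.0665] turn -0.05 F [-1.1  1.8 -1.3] t 28.75 w 0.0417
```

View pics/s28.png

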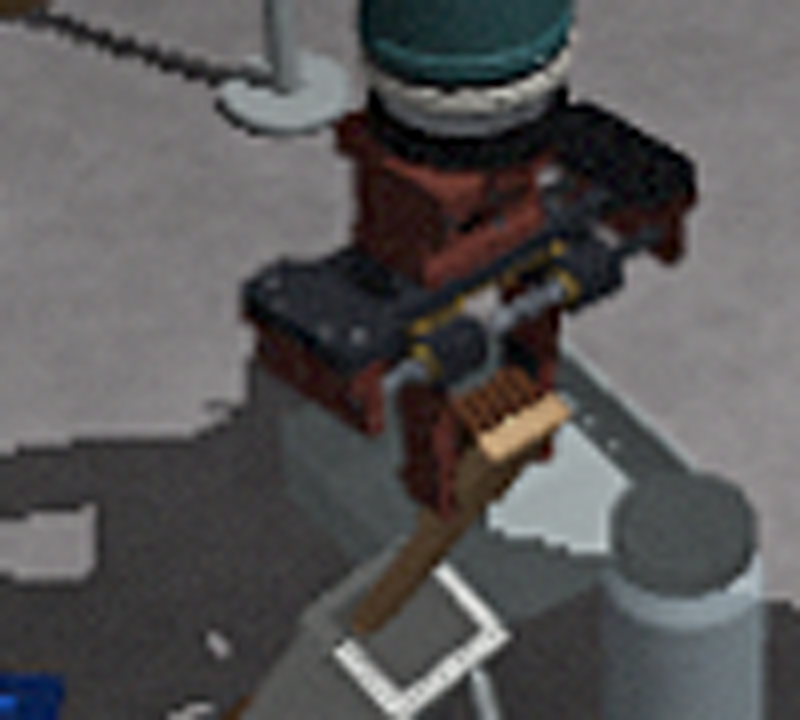

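```bash
python3 -c "
from plan import *
for sx,sy in((1,1),(1,-1),(-1,-1),(-1,1)):
  for a,b in((.027,.031),(.023,.027)): print(sx,sy,((proj('scene',m+sx*a*cx+sy*b*cy)[0]+.5-[180,70])*8).round())
print('floor axis s=75',((proj('scene',O+.075*ax-.017*cx)[0]+.5-[180,70])*8).round())
from tilt2 import elev
for tip in ((365,622),):
  e=elev(un(tip,180,70,8),un((527,428),180,70,8));print(e)
  for q in e[3]: print((q-O)@cx,(q-O)@cy,(q-O)@ax)
"
```

```text
1 1 [500. 635.]
1 1 [487. 633.]
1 -1 [400. 714.]
1 -1 [400. 701.]
-1 -1 [313. 617.]
-1 -1 [327. 619.]
-1 1 [415. 540.]
-1 1 [415. 552.]
floor axis s=75 [348. 639.]
(np.float64(57.1029068395857), array([ 0.14091014,  0.00314958, -0.00172229]), array([ 0.21, -0.11, -0.09,  0.15,  0.31, -0.17]), (array([ 0.48583084, -0.32238835,  0.09761901]), array([ 0.4718959 , -0.21973576,  0.26282574])))
-0.017470604635537117 0.010573907810094202 0.07873163929761295
-0.01058381650599012 0.00324218725401858 0.27347202551204547
```

The fit is clean. The tip is inside the crock at (cx −17, cy 10, s 79 mm) at about 57–58° elevation, so nearly parallel to the axis. Now I'll work out the push home.

```bash
python3 -c "
from plan import *
M=state()[1]
print('cx',(M.T@cx).round(3),'-ax',(-M.T@ax).round(3),'cy',(M.T@cy).round(3))
"
```

```text
cx [0.104 0.854 0.51 ] -ax [-0.034 -0.51   0.86 ] cy [ 0.994 -0.106 -0.024]
```

Call:
apply_moves --increments "-0.004 0.001 0.018 0 255; 0 -0.006 0.0105 0 255; 0 -0.006 0.0105 0 255; 0 0 0 0 255"

```text
time_s: 29.2
position: [0.4813, -0.2581, 0.1644]
eef_rot: [0.012, -0.05, 0.999, 0.005]
wrist_force: [0.2, 1.0, -0.8]
width: 0.0416
```

```bash
python3 -c "
from plan import *
go2(-.014,.075)
snap('scene','s29',(180,70,280,160),8)"
```

```text
tip now cx,cy,s -0.0959 0.0007 0.0584 target [ 0.466  -0.1804  0.1378] delta in final tool axes [0.0082 0.0786 0.0271] turn 0.07 F [ 0.2  1.  -0.8] t 29.2 w 0.0416
```

View pics/s29.png

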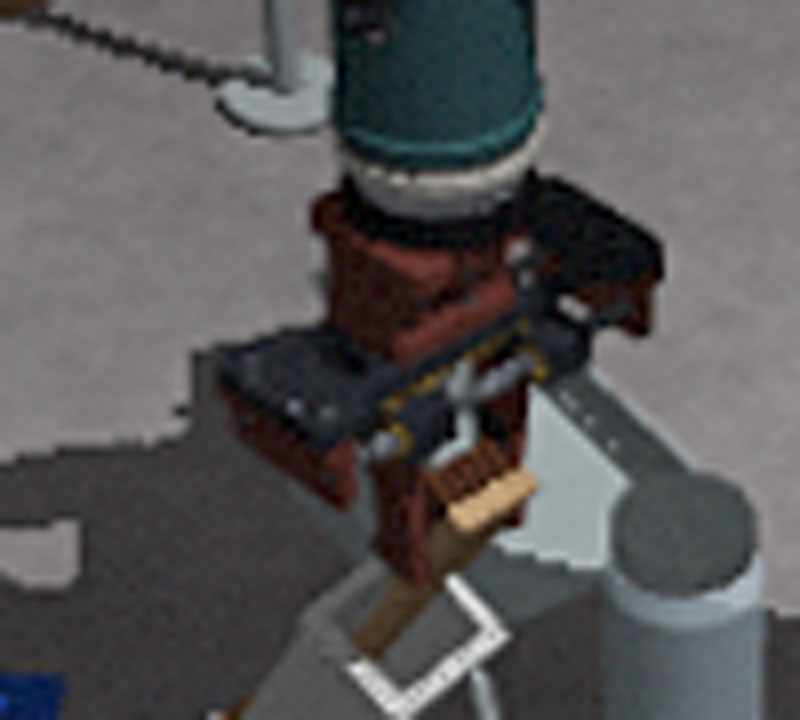

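Call:
apply_moves --increments "0 -0.001 0.0125 0 255; 0 -0.005 0.009 0 255; 0 0 0 0 255; 0 0 0 0 255"

```text
time_s: 29.65
position: [0.4833, -0.2652, 0.1425]
eef_rot: [0.013, -0.05, 0.999, 0.004]
wrist_force: [0.5, 1.6, -0.7]
width: 0.0419
```

```bash
python3 -c "
from plan import *
go2(-.014,.075)
snap('scene','s30',(180,80,280,170),8)"
```

```text
tip now cx,cy,s -0.0915 0.0003 0.0359 target [ 0.4659 -0.1803  0.1375] delta in final tool axes [0.009  0.0861 0.0053] turn 0.04 F [ 0.5  1.6 -0.7] t 29.65 w 0.0419
```

View pics/s30.png

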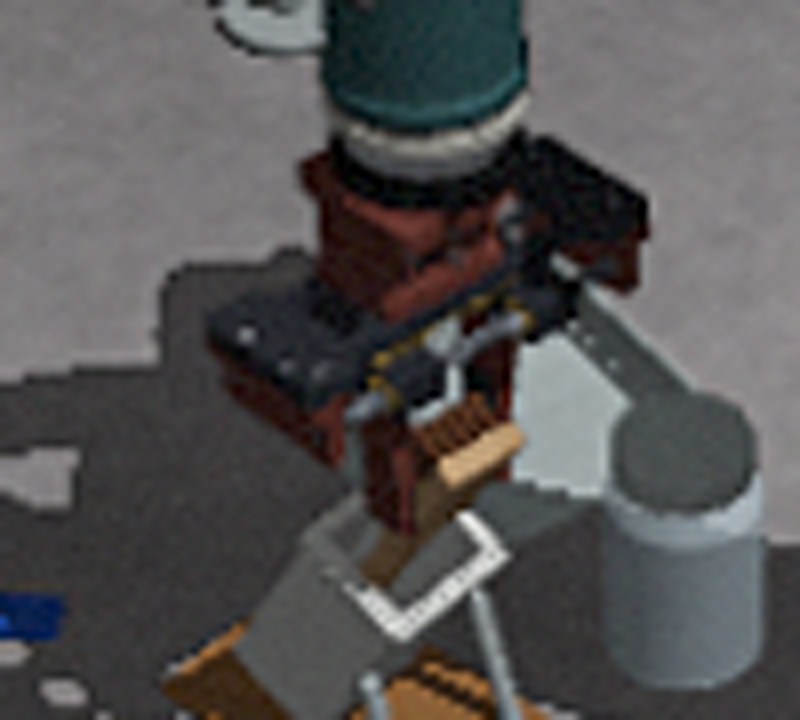

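Tip is at s ≈ 16 mm, so about 12 mm to go. I'll push gently.

Call:
apply_moves --increments "0 -0.0025 0.005 0 255; 0 -0.0025 0.005 0 255; 0 -0.001 0.003 0 255; 0 0 0 0 255"

```text
time_s: 30.1
position: [0.4851, -0.2684, 0.1318]
eef_rot: [0.014, -0.05, 0.999, 0.006]
wrist_force: [-0.1, -0.1, -0.8]
width: 0.0417
```

```bash
python3 -c "
from plan import *
go2(-.014,.075)"
```

```text
tip now cx,cy,s -0.0888 -0.0009 0.0246 target [ 0.4658 -0.1805  0.1381] delta in final tool axes [ 0.0103  0.0895 -0.0055] turn 0.01 F [-0.1 -0.1 -0.8] t 30.1 w 0.0417
```

Tip is at s ≈ 5 mm with no contact force yet. Two more small steps will seat it on the floor.

Call:
apply_moves --increments "0 -0.001 0.0025 0 255; 0 -0.001 0.0025 0 255; 0 0 0 0 255"

```text
time_s: 30.4
position: [0.4856, -0.266, 0.1302]
eef_rot: [0.015, -0.049, 0.999, 0.01]
wrist_force: [0.2, -0.4, -1.1]
width: 0.0412
```

```bash
python3 -c "
from plan import *
go2(-.014,.075)
snap('scene','s31',(180,80,280,170),8)"
```

```text
tip now cx,cy,s -0.0853 -0.002 0.0237 target [ 0.4657 -0.1809  0.139 ] delta in final tool axes [ 0.0111  0.0868 -0.0076] turn -0.04 F [ 0.2 -0.4 -1.1] t 30.4 w 0.0412
```

View pics/s31.png

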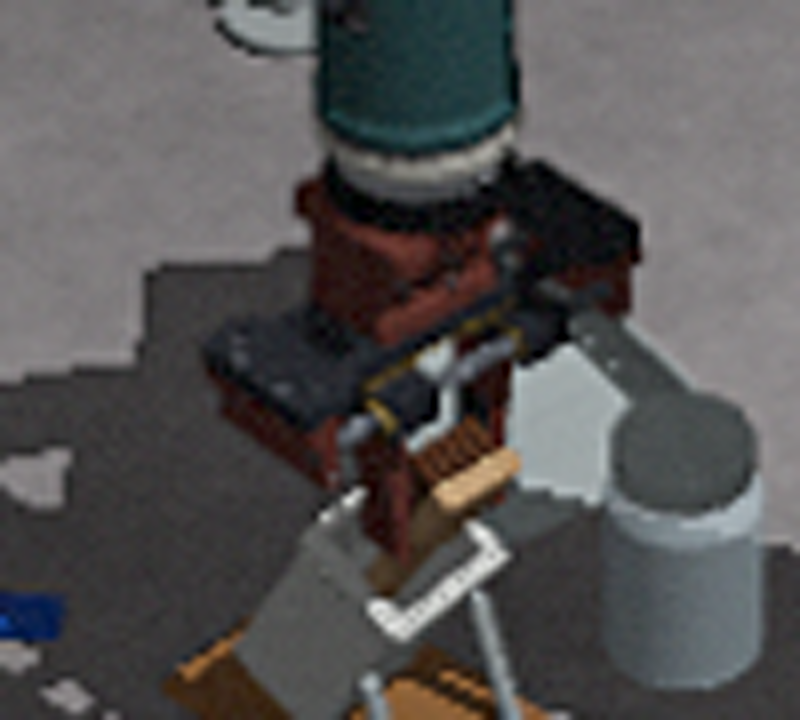

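Progress has stopped and the tool slid sideways, so it seems seated. I'll release and rise straight up.

Call:
apply_moves --increments "0 0 0 0 100; 0 0 0 0 80; 0 0 0 0 60; 0 0 0 0 40; 0 0 0 0 40; 0 0 0 0 40; 0 0 0 0 40"

```text
time_s: 31.15
position: [0.4858, -0.2675, 0.1289]
eef_rot: [0.015, -0.049, 0.999, 0.009]
wrist_force: [0.7, 0.0, 0.4]
width: 0.0743
```

```bash
python3 -c "
from plan import *
go2(-.014,.075)
snap('scene','s32',(180,80,280,170),8)"
```

```text
tip now cx,cy,s -0.0861 -0.0019 0.0219 target [ 0.4657 -0.1808  0.1388] delta in final tool axes [ 0.0111  0.0884 -0.0088] turn -0.06 F [0.7 0.  0.4] t 31.15 w 0.0743
```

View pics/s32.png

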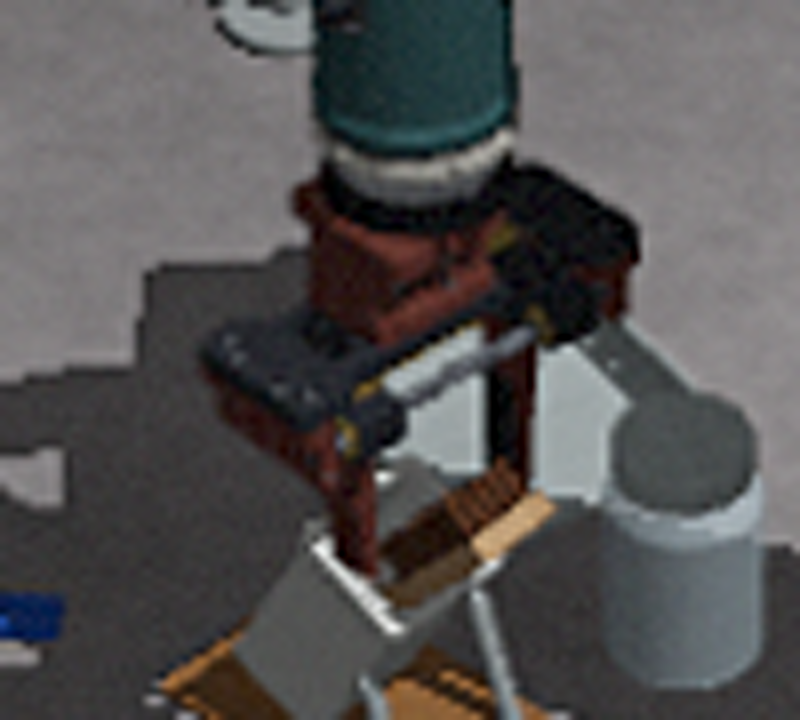

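Released. The brush lies on the lower wall with its head standing out. I'll rise and retreat.

Call:
apply_moves --increments "0 0 -0.02 0 40; 0 0 -0.03 0 0; 0 0 -0.04 0 0; 0 0 -0.04 0 0; 0 0 -0.03 0 0; 0 0.04 0 0 0; 0 0.04 0 0 0; 0 0 0 0 0; 0 0 0 0 0"

```text
time_s: 32.1
position: [0.4729, -0.1895, 0.2972]
eef_rot: [0.016, -0.049, 0.999, 0.009]
wrist_force: [0.5, -0.2, -0.4]
width: 0.0876
```

```bash
python3 d.py; python3 -c "
from plan import *
snap('scene','s33',(190,110,290,200),8);snap('top','t33',(285,165,385,240),8)"
```

```text
t 32.1 p [ 0.4729 -0.1895  0.2972] yaw -174.45 q [-0.54  0.14  1.58  0.03  1.41  2.5 ] F [ 0.51 -0.21 -0.35] w 0.0876
```

View pics/s33.png

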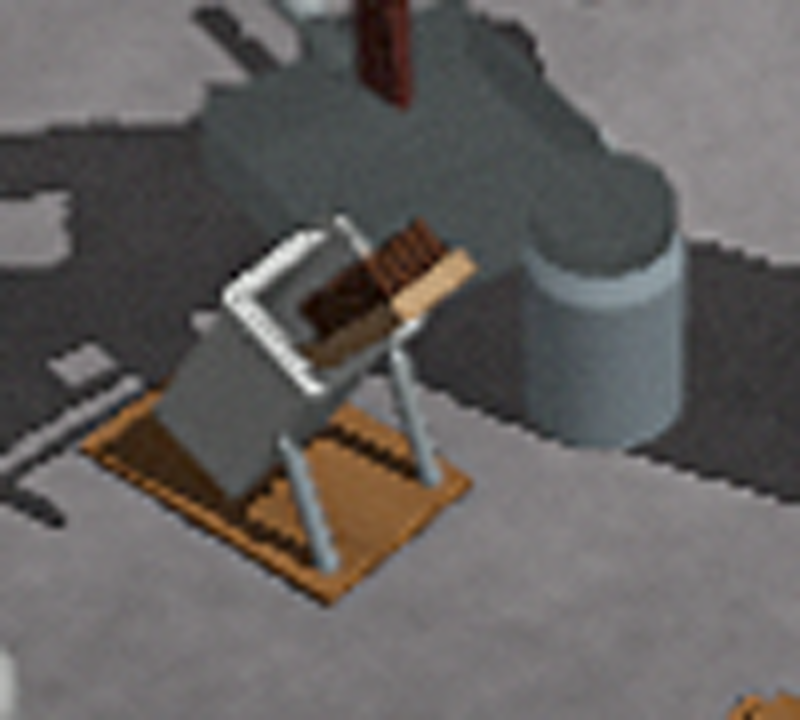

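View pics/t33.png

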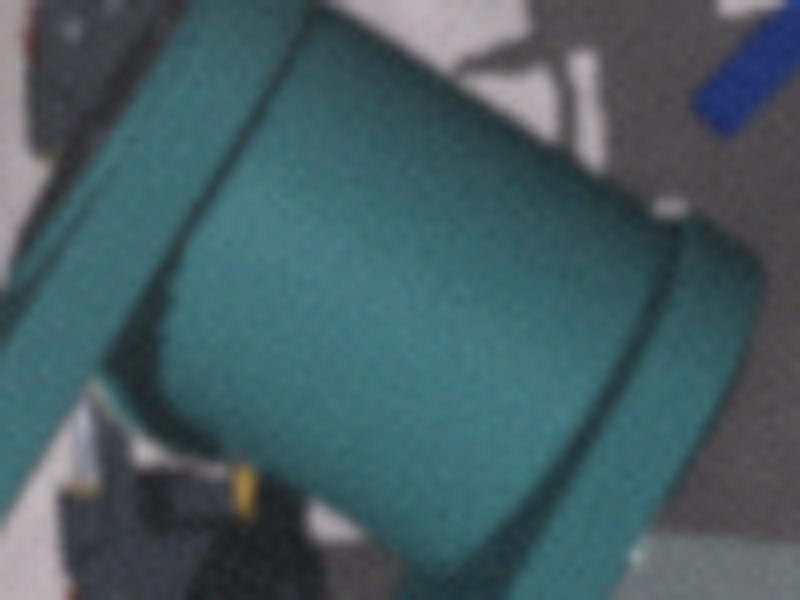

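```bash
python3 -c "
from plan import *
P=lambda a,b,s:((proj('scene',O+a*cx+b*cy+s*ax)[0]+.5-[190,110])*8).round().tolist()
print('end face ctr home',P(.017,0,.199))
for b in(.021,-.021):
  for a in (.023,.011): print(b,a,P(a,b,.199))
print('shoulder',P(.011,-.021,.119),P(.023,-.021,.119),'bristle far top end corners',P(-.007,-.018,.195),P(-.007,.018,.195),P(-.007,-.018,.123))
"
```

```text
end face ctr home [422.0, 252.0]
0.021 0.023 [466.0, 236.0]
0.021 0.011 [447.0, 214.0]
-0.021 0.023 [397.0, 290.0]
-0.021 0.011 [377.0, 268.0]
shoulder [312.0, 351.0] [331.0, 373.0] bristle far top end corners [348.0, 235.0] [408.0, 189.0] [291.0, 311.0]
```

Call:
apply_moves --increments "0 0.05 0 0 0; 0 0.05 0 0 0; 0 0.05 0 0 0; 0 0.05 0 0 0; 0 0.05 0 0 0; 0 0 0 0 0; 0 0 0 0 0"

```text
time_s: 32.9
position: [0.4525, 0.0522, 0.2981]
eef_rot: [0.015, -0.049, 0.999, 0.012]
wrist_force: [0.3, -0.6, 0.6]
width: 0.088
```

```bash
python3 d.py; python3 -c "
from plan import *
snap('scene','s34',(205,130,265,175),12);snap('top','t34',(295,175,365,230),11)"
```

```text
t 32.9 p [0.4525 0.0522 0.2981] yaw -174.41 q [-0.06  0.04  1.69  0.03  1.38  2.98] F [ 0.3  -0.58  0.58] w 0.088
```

View pics/s34.png

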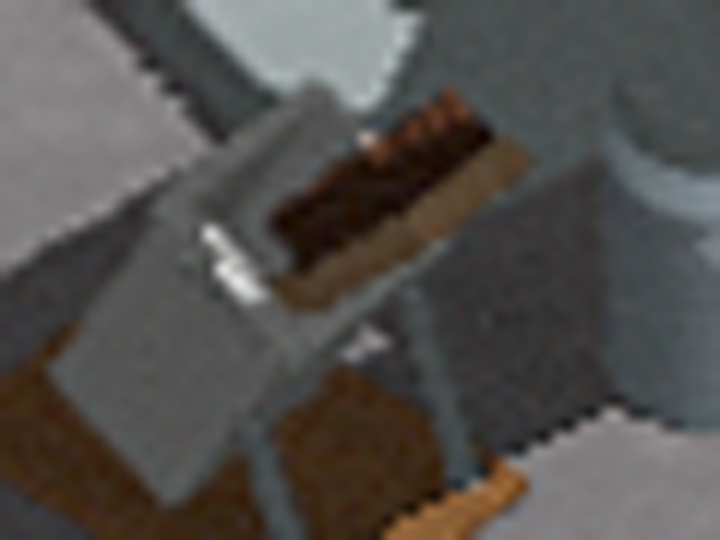

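View pics/t34.png

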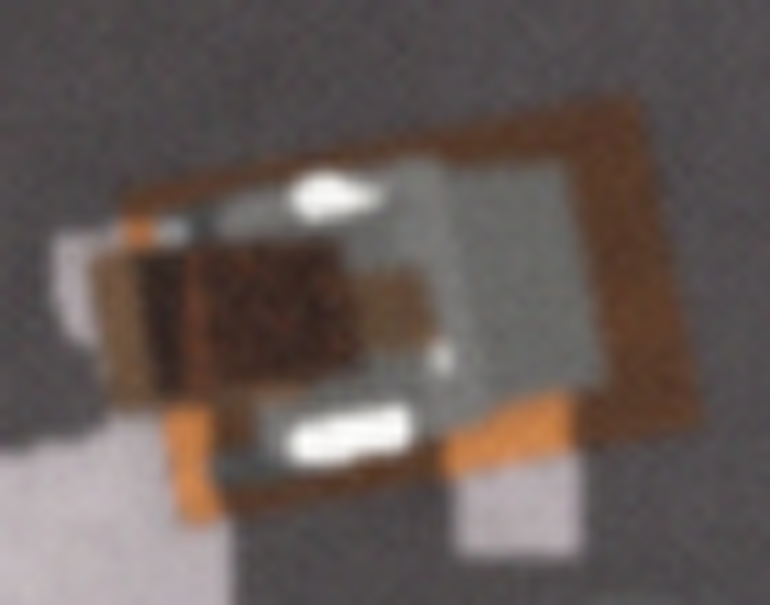

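```bash
cat > chk.py <<'E'
from plan import *
def chk(top,sc):
    B0=np.c_[ax,cy,-cx]
    x0=np.r_[O+.1015*ax+.017*cx,0,0,0]
    T=lambda v,p:(B0@R.from_rotvec(v[3:]).as_matrix()@(np.array(p)/1000))+v[:3]
    f=lambda v:np.concatenate([(proj("top",T(v,p))-q).ravel() for p,q in top]+[(proj("scene",T(v,p))-q).ravel() for p,q in sc]+[v[3:]*2])
    s=least_squares(f,x0,loss="soft_l1");v=s.x
    print("resid",f(v).round(1))
    for p in((-97.5,0,0),(97.5,0,0)):
        q=T(v,p)-O;print(p,"cx,cy,s mm",(1000*np.array([q@cx,q@cy,q@ax])).round(1))
    a=T(v,(1000,0,0))-T(v,(0,0,0));print("elev",np.degrees(np.arcsin(a[2]/np.linalg.norm(a))).round(1))
E
python3 -c "
from chk import *
sc=[((97.5,-21,-6),(400,318)),((97.5,21,-6),(478,265)),((97.5,-21,6),(390,292)),((97.5,21,6),(465,250)),((17.5,-21,-6),(318,370)),((17.5,-21,6),(305,350))]
tp=[((97.5,-21,-6),(95,262)),((97.5,21,-6),(115,410)),((97.5,21,6),(160,403)),((97.5,-21,6),(143,255))]
chk([(p,un(q,295,175,11)) for p,q in tp],[(p,un(q,190,110,8)) for p,q in sc])"
```

```text
resid [ 0.3 -1.2  0.2  0.8 -0.1  1.1 -0.3 -1.   0.5 -0.   0.2  0.6 -0.3  0.
 -0.2 -0.6  0.2  0.3 -0.2 -0.2 -0.2  0.3 -0. ]
(-97.5, 0, 0) cx,cy,s mm [-3.4 -0.3  4.1]
(97.5, 0, 0) cx,cy,s mm [ 29.4  -3.3 196.3]
elev 50.3
```

The brush is fully home: handle tip at s = 4.1 mm, which is the inner floor. It stands head-up, resting on the low rim and tilted 10° off the pot axis. J6 is near its range end, so I'll turn back and check the whole scene.

Call:
apply_moves --increments "0 0 0 -8 0; 0 0 0 -8 0; 0 0 0 -8 0; 0 0 0 -8 0; 0 0 0 0 0; 0 0 0 0 0; 0 0 0 0 0; 0 0 0 0 0"

```text
time_s: 33.8
position: [0.4556, 0.0393, 0.2967]
eef_rot: [0.016, -0.316, 0.949, 0.006]
wrist_force: [-0.6, 0.9, -0.0]
width: 0.0877
```

```bash
python3 d.py; python3 -c "
from h import *
a=imaging.camera('scene')[:,:,::-1];b=imaging.camera('top')[:,:,::-1]
cv2.imwrite('pics/fs.png',cv2.resize(a,(800,600)));cv2.imwrite('pics/ft.png',cv2.resize(b,(800,600)))"
```

```text
t 33.8 p [0.4556 0.0393 0.2967] yaw -143.16 q [-0.09  0.05  1.68  0.03  1.38  2.41] F [-0.63  0.86 -0.03] w 0.0877
```

View pics/fs.png

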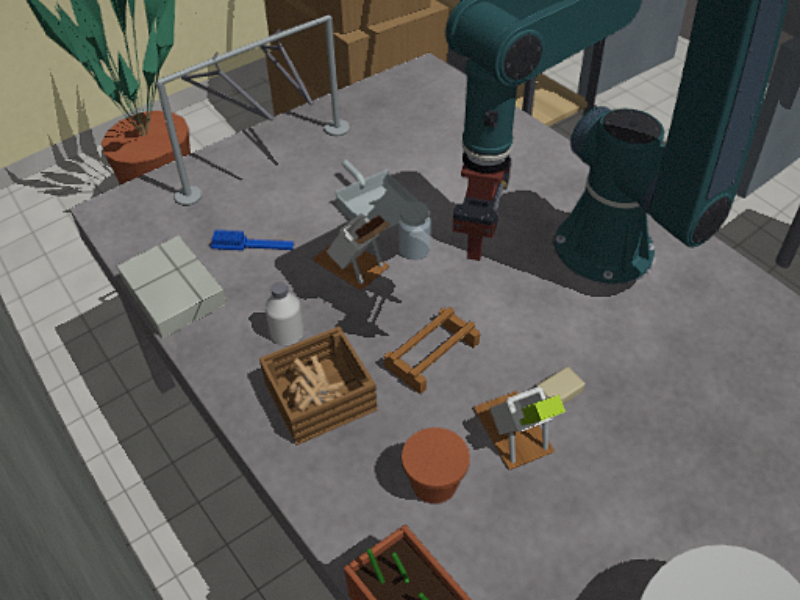

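View pics/ft.png

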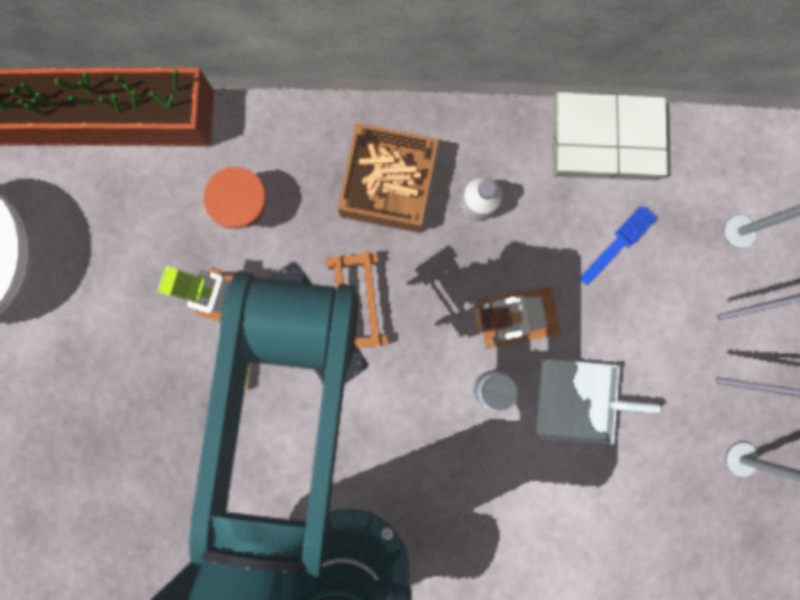

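The jar (497,390), dustpan, detergent, plant pot, soap and scoop are where they were at the start. The brush stands head-up in its crock at top (505,315), and the robot is clear of everything. I'm handing in.

```bash
python3 -c "
from plant import ctrl
print(ctrl.close_job())"
```

```text
the job is handed in; nothing more can be done
None
```

The brush is back in its own crock handle-down, with the bristle head standing out at the top and the gripper clear of it. I handed the job in at about 34 s of the 72 s allowed.

**What I did:** I pulled the brush out along the crock's axis and laid it on the two-bar rest. There I re-gripped it by the head, turned it half round and fed the handle in. The crock's upper wall tilted it steeper as I pushed it down to the floor, and then I let go and backed off.

**Last checks:**
- **Depth:** a two-camera fit after release put the handle end about 4 mm up the crock's axis, which is the inner floor, so it is fully home.
- **Other objects:** the scoop, jar, dustpan, detergent, plant pot, soap and blue brush look where they were in the final pictures.
- **Forces:** the wrist readings I saw stayed within about 3 N.

**What did not go cleanly:**
- When I eased the grip at the rest, the brush slipped out. It came to lie with its handle end on the ledge instead of flat across the bars, and I picked it up from there.
- My first grip on the head caught the bristles (36 mm wide), so I re-gripped on the wood (42 mm).
- The tool drifted up to about 4.5° off vertical, and the last joint came to its range end (2.98) during the retreat. I turned it back straight away.
- The brush rests on the low rim about 10° off the crock's axis, not flat along the wall.

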